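# Crank the specimen cups through the scanner

## Robot

A 7-joint arm with a two-finger parallel gripper is mounted at the origin on the work surface. World frame = base frame: x ahead of the robot, y to its left, z up, the work surface at z = 0. Lengths are in m, angles in degrees, forces in N, time in s.
With the tool pointing down it reaches from about 0.425 to 0.875 m from the base axis. Payload 4.7 kg.
Tool frame: the origin (TCP) lies at the very end of the fingers, on their centre line; the grasp point (between the pads) lies 19 mm behind it; z points along the fingers, y is the line along which they close (so a half turn about z gives the same grasp; the last joint's range is limited). The gripper opens to 87 mm and grips with 3 to 60 N. Pads are 19 mm wide; open, the fingers measure 117 mm over their backs; the gripper's body (75 mm by 190 mm) begins 51 mm behind the grasp point.
Start: joints at [69.677, 18.392, -4.016, 83.108, 1.295, 78.541, -3.26], TCP at [0.234, -0.606, 0.201] pointing down, gripper open.
Joint ranges: [-163.93, 163.93], [-17.29, 119.83], [-79.2, 71.16], [3.27, 140.29], [-89.18, 269.18], [5.43, 117.66], [-154.24, 154.24]. Speed limits (degrees/s): [147.25, 147.25, 180, 180, 180, 180, 180].

## Interface

Orientations are given as [roll, pitch, yaw] about the fixed x, y, z axes, in that order (R = Rz(yaw) Ry(pitch) Rx(roll)).
In Python, from cell import get_obs, eyes, env gives the robot as it stands.
- The arm moves only by the tool servo_tool, never from a script. Its argument "series" is a list that holds one entry, the list of rows, each a list of 7 numbers: the shift along the tool's x, y, z in units of 300 mm (1.0 is 300 mm), then the turn, a rotation vector about the tool's x, y, z in units of pi rad (1.0 is pi rad), then the opening, from 0 (shut) to 1 (fully open). In form: [[[tx, ty, tz, wx, wy, wz, gripper], ...]]. A call has 1 to 12 rows; each row is the pose to reach, as a shift and turn from the pose commanded when the call began, along the tool's axes at that moment, turning the shorter way round; what a row does not reach only later rows make up. A row lasts 1/12 s, in which the tool goes at most 41.7 mm and 7.16 degrees, less where a joint would pass 70% of its speed; a pose out of reach is approached as far as the arm can. A call with a number of a shift or a turn outside -1 to 1 is refused whole. A call with a gripper value outside its range is refused whole. The fingers move at their own pace and stop on an object; "grip_force" is the grip in N (left out, the last holds). Time passes only in rows, so rows that repeat a pose let the fingers close. It gives the time, the measured TCP pose, the force, the opening and the grip force at its end, in the units of the state.
- get_obs(): the state, without advancing time (a new reading comes with each control period).
- eyes.read_camera(name): name is "scene" or "top"; returns a dict with "frame" (384x512x3 uint8, red, green, blue), "depth" (384x512 float32, m along the optical axis (not along the pixel's ray), 0 where there is no reading), "fx", "fy", "cx", "cy" (pixels), "origin" and "rotation" of the camera in the world. Camera axes: x right, y down, z forward; pixel columns grow to the right and rows downward; lengths in m; the calibration is good to about 2 mm. A picture is of the moment at which its call begins.
- env.sign_off(): hands the job in; it is judged then, once.
The state is a dict: "time_s": time; "qpos": joint angles; "joint_velocities": joint speeds; "effort": joint torques, N m; "tool_pos": TCP position; "tool_rot": TCP orientation; "force": force on the tool from outside, world axes, zero at the start; "wrist_torque": the same for the moment, N m; "grip_width": finger opening in m; "grasp_force": force on a finger pad.
Only numpy, scipy, OpenCV 4.12 (cv2) and the standard library are available. Lean on these libraries where they do the work, as an engineer would, in place of code of your own. Each camera call takes 0.05 s, during which the arm holds its last target. There are 200 camera calls.

## Task

Scan the sealed specimen cups: stand every red-lidded white cup on the paper towel upright in its own pocket of the blue sled, swing the scanner's folded red crank handle up until it latches upright (the wheel is locked until then) and turn the wheel clockwise until the sled is all the way inside the hood, at its stop. With the sled in, press the green button fully down and let it come up again. Then wind the sled all the way back out to its stop with the cups still standing in their pockets, fold the handle flat across the wheel, let go of everything, and leave the amber bottle, the glass dish and the blue carton where they are.

Things in the scene. Friction and masses are not known exactly. Their poses are not given: they have to be found in the camera images.
- scanner: hand-cranked cup scanner, fixed to the bench: white base plate 235 (x) by 405 (y) by 15 mm thick; origin on the bench under its middle; its x axis is the way the sled goes in, z up. Its hood (two side walls and a clear roof, top 90 mm above the bench, open at front and back) spans x -10..100 mm and y -21..201 mm in this frame; the crank wheel stands beside it. Placed anew, and turned up to 0.15 rad, at each start
- sled_mid (a point): middle of the sled's floor (upper face), 24 mm above the bench; axes as the scanner's. The blue sled has three square pockets in a row along y, 58 by 58 mm inside, with aluminium walls standing 10 mm above this floor; it rides along x
- pocket0 (a point): centre of the floor of the sled's pocket 0 (62.5 mm to -y of the sled's middle); moves with the sled
- pocket1 (a point): centre of the floor of the sled's middle pocket; moves with the sled
- pocket2 (a point): centre of the floor of the sled's pocket 2 (62.5 mm to +y of the sled's middle); moves with the sled
- sled (a joint): travel of the sled in m: 0 = all the way out (pocket centres 65 mm in front of the hood), 0.112 = all the way in at its stop; geared to the wheel, 17.5 mm per rad of wheel
- wheel (a joint): angle of the crank wheel in rad about the vertical: 0 = sled out (stop), grows clockwise seen from above, 6.4 = sled in (stop), just over one turn. About 0.1 N m of friction. While the handle is folded a brass pin in a notch lets it move 0.1 rad at most; the pin is clear once the handle is past about 1.0 rad, and the handle folds flat again only with the wheel back within 0.1 rad of 0
- wheel_mid (a point): centre of the wheel's upper face, 60 mm above the bench, on the wheel's axis; wheel disc 132 mm across, horizontal, dark grey
- handle (a joint): swing of the folding crank handle in rad: 0 = folded flat across the wheel, 1.57 = upright and latched at its stop. An over-centre spring (about 0.35 N m at either end) snaps it to the nearer end, changing over at about 0.8 rad
- handle_pivot (a point): the handle's hinge, 55 mm from the wheel's axis and 26 mm above the wheel's upper face, turning with the wheel; at wheel 0 it is on the scanner's -x side of the wheel's axis and the hinge axis lies along the scanner's y; its x axis points along the handle towards the free end (folded: across the wheel through its middle; upright: straight up)
- handle_grip (a point): a point on the handle's axis 55 mm from the hinge, axes as handle_pivot; the red round sleeve is 20 mm thick, runs from 20 to 86 mm from the hinge and spins freely on the handle
- read_button (a joint): travel of the green read button in m: 0 = up, 0.006 = fully down (5 N); springs back
- read_button_top (a point): centre of the top face of the green button (32 mm across, about 57 mm above the bench as it stands up), on a white console 85 by 85 by 35 mm fixed to the bench; pressed straight down
- cup0_mid (a point): sealed squat specimen cup, about 70 g (50 to 100 g): white body 48 mm across and 34 mm high under a red lid 54 mm across and 12 mm thick, 46 mm high in all; this point is on its axis half-way up (23 mm above its underside), z along its axis to the lid. Two or three cups are there: None if absent. They start standing on the paper towel to the robot's left
- cup1_mid (a point): sealed squat specimen cup, about 70 g (50 to 100 g): white body 48 mm across and 34 mm high under a red lid 54 mm across and 12 mm thick, 46 mm high in all; this point is on its axis half-way up (23 mm above its underside), z along its axis to the lid. Two or three cups are there: None if absent. They start standing on the paper towel to the robot's left
- cup2_mid (a point): sealed squat specimen cup, about 70 g (50 to 100 g): white body 48 mm across and 34 mm high under a red lid 54 mm across and 12 mm thick, 46 mm high in all; this point is on its axis half-way up (23 mm above its underside), z along its axis to the lid. Two or three cups are there: None if absent. They start standing on the paper towel to the robot's left
- reagent_mid (a point): amber bottle with black cap, 48 mm across, 100 mm high; point half-way up; leave alone
- petri_mid (a point): covered glass dish, 94 mm across, 23 mm high; point half-way up; leave alone
- carton_mid (a point): blue carton 50 by 90 by 45 mm; point half-way up; leave alone
Not all that is in view belongs to the job. What is shaped like the part that bears cup0_mid but black is not meant.

How it is judged:
By the outcome, as a careful person would: the job done as asked, in the order asked, and still so for the second after the job is handed in, with the robot touching nothing.
Of cup0, cup1, cup2 only 2 to 3 are there at a start; the rules pass over those that are not, and their reading is None.
At some moment in a run one of cup0, cup1, cup2 may be knocked a few centimetres aside while the robot is not near it.
Once in a run the grip may slacken for a moment while it holds something.
It also fails if it takes over 210 s, if anything falls off the work surface, if the arm or the gripper's body presses on something with over 40 N, if the wrist force passes 120 N, or if a joint passes its speed limit or range.

## Working session

There is one attempt and no reset: what is moved stays moved. The work goes in short steps, Python scripts to look and compute and a tool call to move; the robot and the scene stay as the last step left them, time stands still between calls to the robot, and variables do not carry over. Pictures are saved under pics/ and viewed, at most 14 in all, crops included, and the job is handed in when it is done.

Besides the shell and the picture viewer there is one more tool, called after "Request:" as name([rows], argument=value, ...), one row to a line, values as JSON. servo_tool: Moves the arm, as the interface text tells. Shifts and turns lie within -1 to 1; 1 stands for 300 mm of shift or pi rad of turn. Its arguments: {"type":"object","properties":{"series":{"type":"array"},"grip_force":{"type":"number"}},"required":["series"]}

```bash
mkdir -p pics; cat > h.py <<'E'
import numpy as np, cv2
from cell import get_obs, eyes, env
def shot(n,save=None):
    c=eyes.read_camera(n)
    if save: cv2.imwrite(f'pics/{save}.png',c['frame'][:,:,::-1])
    v,u=np.mgrid[:384,:512]; d=c['depth']
    p=np.stack([(u-c['cx'])*d/c['fx'],(v-c['cy'])*d/c['fy'],d],-1)@np.array(c['rotation']).T+np.array(c['origin'])
    p[d==0]=np.nan
    return c,p
E
python3 - <<'E'
from h import *
a,_=shot('scene','s0');b,_=shot('top','t0')
for c in(a,b):print(c['fx'],c['origin'],np.round(c['rotation'],3).tolist())
o=get_obs();print(o)
E
```

```text
Traceback (most recent call last):
  File "h.py", line 7, in shot
    p=np.stack([(u-c['cx'])*d/c['fx'],(v-c['cy'])*d/c['fy'],d],-1)@np.array(c['rotation']).T+np.array(c['origin'])
      ~~~~~~~~~~~~~~~~~~~~~~~~~~~~~~~~~~~~~~~~~~~~~~~~~~~~~~~~~~~~~~~~~~~~~~~~~~~~~~~~~~~~~~^~~~~~~~~~~~~~~~~~~~~~
ValueError: operands could not be broadcast together with shapes (384,512) (3,)
```

The rotation is given as a 3-vector, so I'll treat it as roll, pitch, yaw in degrees.

```bash
sed -i "s/np.array(c\['rotation'\]).T/R.from_euler('xyz',c['rotation'],degrees=True).as_matrix().T/; 1a from scipy.spatial.transform import Rotation as R" h.py
python3 - <<'E'
from h import *
a,p=shot('scene','s0');b,q=shot('top','t0')
for c in(a,b):print(c['fx'],c['origin'],c['rotation'])
print(q[::60,::80].round(3).tolist())
o=get_obs();print(o)
E
```

```text
365.0290908946151 [0.91019044 0.48759063 0.89231067] [-142.2196665     0.59407921  138.61991869]
481.80088127750065 [0.38236862 0.02119358 1.70722411] [-175.37815047   -0.82479788  -91.68175769]
[[[1.639, 1.25, -0.751], [1.634, 0.835, -0.761], [1.614, 0.41, -0.738], [1.603, -0.01, -0.734], [1.602, -0.434, -0.752], [1.592, -0.86, -0.751], [1.589, -1.296, -0.765]], [[1.316, 1.247, -0.753], [1.31, 0.837, -0.765], [1.295, 0.417, -0.75], [1.287, -0.001, -0.756], [1.271, -0.418, -0.74], [1.266, -0.843, -0.754], [1.257, -1.27, -0.758]], [[1.0, 1.246, -0.758], [0.766, 0.535, 0.15], [0.796, 0.3, -0.001], [0.788, 0.012, -0.0], [0.781, -0.277, -0.004], [0.771, -0.564, 0.007], [0.935, -1.246, -0.756]], [[0.685, 1.228, -0.73], [0.583, 0.575, 0.031], [0.574, 0.296, 0.041], [0.561, 0.019, 0.09], [0.564, -0.269, -0.009], [0.554, -0.552, 0.007], [0.62, -1.226, -0.758]], [[0.383, 1.222, -0.723], [0.375, 0.556, 0.089], [0.366, 0.306, -0.004], [0.358, 0.024, 0.004], [0.35, -0.256, 0.014], [0.341, -0.544, -0.006], [0.311, -1.204, -0.757]], [[0.087, 1.223, -0.733], [0.167, 0.586, 0.0], [0.158, 0.308, 0.00
[... 280 characters left out ...]
0.15, 'qpos': array([69.67692314, 18.43087834, -4.01454931, 83.15987305,  1.29377822,
       78.54006553, -3.25972549]), 'joint_velocities': array([-0.05407834, -0.15028502, -0.02140549, -0.32308278, -0.07255328,
       -0.00492932, -0.00990358]), 'effort': array([-5.66986964e-04, -4.91799760e+01, -4.04995903e-01, -3.12877071e+01,
       -6.39555766e-02,  4.05120256e-02,  7.29793851e-05]), 'tool_pos': array([ 0.23411328, -0.60588849,  0.20058579]), 'tool_rot': array([-1.79914328e+02,  4.16632596e-03,  2.11315951e+01]), 'force': array([ 0.11476633,  0.36937894, -0.19231385]), 'wrist_torque': array([-0.02621722,  0.01368105,  0.0193193 ]), 'grasp_force': 0.0, 'grip_width': 0.08707056788758438}
```

View pics/s0.png

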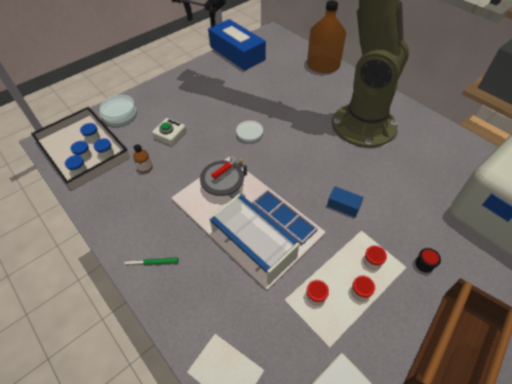

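View pics/t0.png

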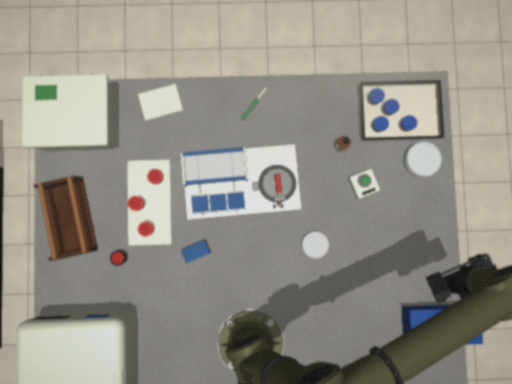

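The top view shows three red lids on the towel at (155,176), (136,203) and (146,229). A fourth red lid sits on a black cup off the towel at (118,257), and that is the decoy. The sled pockets are near (200–236,202), the wheel is at (277,183), the button at (365,181) and the carton at (196,250). I'll measure these by intersecting pixel rays with planes of known height, and check in an enlarged crop.

```bash
cat >> h.py <<'E'
def ray(c,u,v,z):
    d=R.from_euler('xyz',c['rotation'],degrees=True).as_matrix()@np.array([(u-c['cx'])/c['fx'],(v-c['cy'])/c['fy'],1])
    o=np.array(c['origin']); return o+d*(z-o[2])/d[2]
def blobs(c,lo,hi,amin,z,box=None):
    m=cv2.inRange(cv2.cvtColor(c['frame'],cv2.COLOR_RGB2HSV),lo,hi)
    if box: k=np.zeros_like(m);k[box[1]:box[3],box[0]:box[2]]=255;m&=k
    n,_,s,ce=cv2.connectedComponentsWithStats(m)
    for i in range(1,n):
        if s[i,4]>=amin: print(ce[i].round(1),s[i].tolist(),ray(c,*ce[i],z).round(4))
E
python3 - <<'E'
from h import *
t,_=shot('top');s,_=shot('scene')
f=t['frame'][:,:,::-1]; cv2.imwrite('pics/c1.png',cv2.resize(f[130:270,100:310],(798,532),interpolation=cv2.INTER_CUBIC))
f=s['frame'][:,:,::-1]; cv2.imwrite('pics/c2.png',cv2.resize(f[100:300,130:420],(798,550),interpolation=cv2.INTER_CUBIC))
for n,c in(('top',t),('scene',s)):
    print(n)
    print('red z46');blobs(c,(0,150,90),(8,255,255),20,.046);
    print('blue z24');blobs(c,(105,120,60),(118,255,255),40,.024)
    print('green z57');blobs(c,(50,80,50),(85,255,255),20,.057)
    print('grey z60');blobs(c,(0,0,30),(180,80,90),60,.060,(255,160,300,210) if n=='top' else (195,150,250,200))
    print('white plate z15');blobs(c,(0,0,170),(180,40,255),200,.015)
E
```

```text
top
red z46
[154.7 176. ] [149, 170, 13, 13, 128] [0.5877 0.313  0.046 ]
[277.6 182.6] [276, 175, 4, 17, 51] [ 0.553  -0.1118  0.046 ]
[135.4 202.9] [129, 197, 14, 13, 133] [0.4965 0.3806 0.046 ]
[145.3 228.4] [139, 223, 14, 12, 128] [0.4078 0.3479 0.046 ]
[117.  257.6] [112, 252, 11, 12, 109] [0.3114 0.4451 0.046 ]
blue z24
[391.  106.3] [385, 101, 13, 12, 118] [ 0.8178 -0.5283  0.024 ]
[380.4 123.3] [374, 117, 14, 13, 135] [ 0.757 -0.487  0.024]
[408.7 122.5] [402, 117, 14, 12, 135] [ 0.7573 -0.5886  0.024 ]
[235.6 200.3] [229, 194, 14, 14, 173] [0.497  0.0358 0.024 ]
[199.9 203.5] [193, 197, 15, 14, 173] [0.4894 0.1609 0.024 ]
[217.7 201.9] [211, 196, 14, 13, 168] [0.4931 0.0984 0.024 ]
[195.3 250.7] [182, 241, 27, 20, 307] [0.3258 0.1804 0.024 ]
[420.7 314.7] [405, 306, 39, 23, 484] [ 0.0832 -0.592   0.024 ]
[476.7 339.4] [469, 335, 13, 8, 67] [-0.0066 -0.7809  0.024 ]
green z57
[45.5 92. ] [36, 86, 20, 13, 257] [0.8907 0.6855 0.057 ]
[365.2 179.8] [361, 176, 9, 8, 51] [ 0.553  -0.4141  0.057 ]
grey z60
white plate z15
[258.2  89.2] [0, 0, 512, 294, 52019] [ 0.8949 -0.0562  0.015
[... 2526 characters left out ...]
46 0.0222 0.015 ]
[ 41.6 195.4] [28, 180, 29, 33, 397] [ 0.9781 -0.4415  0.015 ]
[ 12.9 206.8] [3, 193, 21, 27, 227] [ 1.0577 -0.4566  0.015 ]
[ 59.2 224.7] [42, 206, 35, 37, 481] [ 0.9804 -0.3053  0.015 ]
[342.6 289. ] [285, 231, 121, 116, 4823] [0.5266 0.3513 0.015 ]
[ 74.  249.7] [60, 235, 29, 33, 343] [ 0.9829 -0.2013  0.015 ]
[ 46.2 268.7] [25, 249, 38, 37, 618] [ 1.0608 -0.1968  0.015 ]
[ 95.4 296.9] [81, 277, 29, 40, 245] [ 0.9987 -0.0409  0.015 ]
[118. 332.] [105, 315, 27, 33, 258] [0.9971 0.0728 0.015 ]
[ 91.6 339.1] [80, 323, 23, 33, 297] [1.0505 0.0467 0.015 ]
[223.6 365. ] [188, 334, 75, 50, 2282] [0.8559 0.2922 0.015 ]
[341.6 373.2] [314, 354, 57, 30, 907] [0.6737 0.4752 0.015 ]
```

View pics/c1.png

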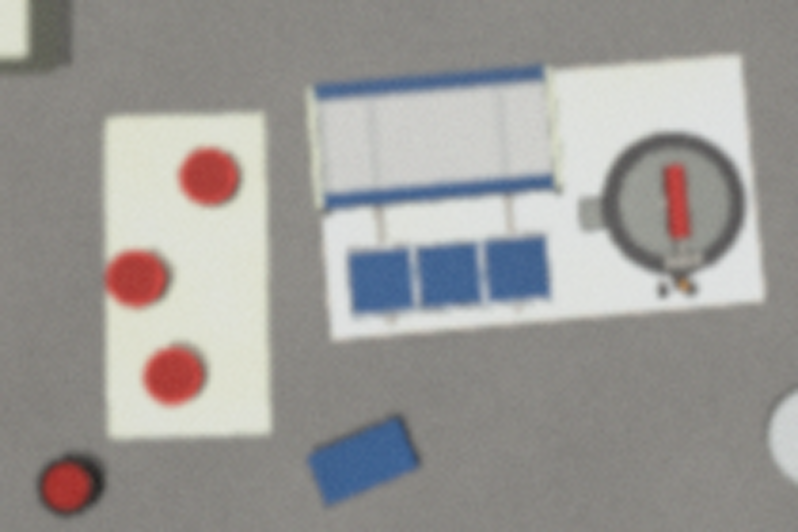

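View pics/c2.png

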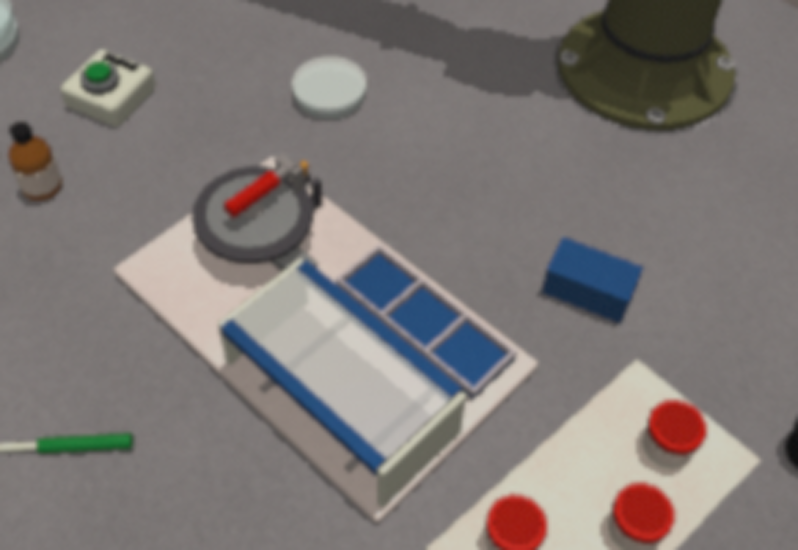

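The crop confirms that the three lids on the towel sit on white bodies and the off-towel one at (67,487) is on a black body. The handle is folded from its hinge at (680,265) across the wheel centre at (674,200). The scanner is turned about 3.5°. I'll use the top-view positions and start moving.

```bash
cat >> h.py <<'E'
TH=np.deg2rad(3.5)
def plan(pts):
    """pts: (x,y,z,yaw_deg) world targets, tool down -> shift/turn units from the present pose"""
    o=get_obs(); P=o['tool_pos']; R0=R.from_euler('xyz',o['tool_rot'],degrees=True)
    for x,y,z,w in pts:
        d=R0.inv().apply(np.array([x,y,z])-P)/.3
        t=(R0.inv()*R.from_euler('xyz',[180,0,w],degrees=True)).as_rotvec()/np.pi
        print(np.r_[d,t].round(4).tolist())
def state():
    o=get_obs(); print(o['time_s'],o['tool_pos'].round(4),o['tool_rot'].round(2),o['force'].round(1),o['grip_width'],o['grasp_force'],o['qpos'].round(0))
E
python3 - <<'E'
from h import *
t,_=shot('top')
print('wheel',ray(t,277.6,182.6,.086))
plan([(.52,-.2,.2,60),(.5,.2,.2,93.5),(.408,.349,.15,93.5)])
E
```

```text
wheel [ 0.54883663 -0.10845944  0.086     ]
[1.3765, -0.9194, 0.0041, -0.0002, -0.0, -0.216]
[1.795, -2.1871, 0.0049, -0.0002, -0.0001, -0.4021]
[1.688, -2.7608, 0.172, -0.0002, -0.0001, -0.4021]
```

Request:
servo_tool([
  [[1,-0.68,0,0,0,-0.2,1],[1,-0.68,0,0,0,-0.2,1],[1,-0.68,0,0,0,-0.2,1],[1,-0.68,0,0,0,-0.2,1],[1,-0.68,0,0,0,-0.2,1],[1,-0.68,0,0,0,-0.2,1],[1,-0.68,0,0,0,-0.2,1],[1,-0.68,0,0,0,-0.2,1],[1,-0.68,0,0,0,-0.2,1],[1,-0.68,0,0,0,-0.2,1]],
])

```text
time_s: 1.13
tool_pos: [0.4455, -0.3, 0.202]
tool_rot: [179.9, -0.2, 57.8]
force: [-0.1, 0.9, 0.4]
grip_width: 0.0867
grasp_force: 0.0
```

```bash
python3 - <<'E'
from h import *
state()
plan([(.53,-.1,.2,75),(.5,.1,.2,93.5),(.408,.349,.15,93.5)])
E
```

```text
1.1333 [ 0.4455 -0.3     0.202 ] [179.94  -0.21  57.8 ] [-0.1  0.9  0.4] 0.08669310500287268 0.0 [ 52.   6. -22.  99.   2.  76.  -3.]
[0.7142, -0.117, 0.0093, 0.0005, -0.0011, -0.0955]
[1.2251, -0.5569, 0.0107, 0.0007, -0.001, -0.1983]
[1.7634, -1.2589, 0.1786, 0.0007, -0.001, -0.1983]
```

Request:
servo_tool([
  [[1,-0.35,0,0,0,-0.198,1],[1,-0.35,0,0,0,-0.198,1],[1,-0.35,0,0,0,-0.198,1],[1,-0.35,0,0,0,-0.198,1],[1,-0.35,0,0,0,-0.198,1],[1,-0.35,0,0,0,-0.198,1],[1,-0.35,0,0,0,-0.198,1],[1,-0.35,0,0,0,-0.198,1],[1,-0.35,0,0,0,-0.198,1],[1,-0.35,0,0,0,-0.198,1]],
])

```text
time_s: 1.97
tool_pos: [0.5153, 0.0026, 0.2015]
tool_rot: [180.0, 0.0, 93.0]
force: [-1.0, -1.1, -0.2]
grip_width: 0.0871
grasp_force: 0.0
```

```bash
python3 - <<'E'
from h import *
state()
plan([(.408,.349,.15,93.5),(.408,.349,.023,93.5)])
E
```

```text
1.9667 [0.5153 0.0026 0.2015] [1.7999e+02 1.0000e-02 9.3000e+01] [-1.  -1.1 -0.2] 0.08713245928907347 0.0 [ 35.   4. -39. 101.   3.  76.  -2.]
[1.1717, -0.2967, 0.1715, 0.0001, 0.0001, -0.0028]
[1.1718, -0.2968, 0.5948, 0.0001, 0.0001, -0.0028]
```

Request:
servo_tool([
  [[1,-0.25,0.15,0,0,-0.003,1],[1,-0.25,0.15,0,0,-0.003,1],[1,-0.25,0.15,0,0,-0.003,1],[1,-0.25,0.15,0,0,-0.003,1],[1,-0.25,0.15,0,0,-0.003,1],[1,-0.25,0.15,0,0,-0.003,1],[1,-0.25,0.15,0,0,-0.003,1],[1,-0.25,0.15,0,0,-0.003,1],[1,-0.25,0.15,0,0,-0.003,1],[1,-0.25,0.15,0,0,-0.003,1],[1,-0.25,0.15,0,0,-0.003,1]],
])

```text
time_s: 2.88
tool_pos: [0.4272, 0.2945, 0.1562]
tool_rot: [180.0, 0.1, 93.1]
force: [-0.3, -0.6, 0.8]
grip_width: 0.0872
grasp_force: 0.0
```

```bash
python3 - <<'E'
from h import *
t,_=shot('top');blobs(t,(0,150,90),(8,255,255),20,.046)
state()
plan([(.408,.349,.1,93.5),(.408,.349,.023,93.5)])
E
```

```text
[154.7 176.1] [149, 170, 13, 13, 131] [0.5874 0.3133 0.046 ]
[277.6 182.3] [276, 175, 4, 16, 51] [ 0.5539 -0.1119  0.046 ]
[117.1 257.5] [112, 252, 12, 12, 110] [0.3115 0.4449 0.046 ]
2.9333 [0.4274 0.2944 0.1563] [1.7998e+02 9.0000e-02 9.3070e+01] [ 0.3 -0.1 -0.2] 0.08672148958682568 0.0 [ 13.   9. -55. 104.   8.  71. -41.]
[0.1855, -0.0549, 0.1873, 0.0001, 0.0005, -0.0024]
[0.1859, -0.0549, 0.4439, 0.0001, 0.0005, -0.0024]
```

Request:
servo_tool([
  [[0.186,-0.055,0.1,0,0,-0.002,1],[0.186,-0.055,0.1,0,0,-0.002,1],[0.186,-0.055,0.2,0,0,-0.002,1],[0.186,-0.055,0.3,0,0,-0.002,1],[0.186,-0.055,0.38,0,0,-0.002,1],[0.186,-0.055,0.444,0,0,-0.002,1],[0.186,-0.055,0.444,0,0,-0.002,1],[0.186,-0.055,0.444,0,0,-0.002,0.4],[0.186,-0.055,0.444,0,0,-0.002,0.4],[0.186,-0.055,0.444,0,0,-0.002,0.4],[0.186,-0.055,0.444,0,0,-0.002,0.4],[0.186,-0.055,0.444,0,0,-0.002,0.4]],
], grip_force=20)

```text
time_s: 3.93
tool_pos: [0.407, 0.3521, 0.0243]
tool_rot: [179.9, -0.0, 93.7]
force: [0.3, 0.5, 0.0]
grip_width: 0.0614
grasp_force: 0.0
```

```bash
python3 - <<'E'
from h import *
state()
E
```

```text
3.9333 [0.407  0.3521 0.0243] [ 1.7989e+02 -3.0000e-02  9.3650e+01] [0.3 0.5 0. ] 0.061377384854441705 0.0 [  1.  22. -52. 109.  20.  59. -56.]
```

Request:
servo_tool([
  [[0,0,0,0,0,0,0.4],[0,0,0,0,0,0,0.4],[0,0,0,0,0,0,0.4],[0,0,-0.08,0,0,0,0.4],[0,0,-0.18,0,0,0,0.4],[0,0,-0.28,0,0,0,0.4],[0,0,-0.38,0,0,0,0.4],[0,0,-0.38,0,0,0,0.4]],
])

```text
time_s: 4.6
tool_pos: [0.4086, 0.3549, 0.1427]
tool_rot: [179.5, -0.3, 93.7]
force: [-0.3, 1.5, -0.8]
grip_width: 0.0516
grasp_force: 20.0
```

```bash
python3 - <<'E'
from h import *
state()
plan([(.4894,.1635,.135,93.5),(.4894,.1635,.05,93.5)])
E
```

```text
4.6 [0.4086 0.3549 0.1427] [179.53  -0.26  93.69] [-0.3  1.5 -0.8] 0.05163329514415115 19.999593794345856 [  7.  14. -57. 102.  12.  70. -50.]
[-0.654, 0.2276, 0.0247, 0.0026, -0.0015, 0.0011]
[-0.6553, 0.2253, 0.308, 0.0026, -0.0015, 0.0011]
```

```bash
python3 - <<'E'
from h import *
s,p=shot('scene')
f=s['frame'][:,:,::-1]; cv2.imwrite('pics/c3.png',cv2.resize(f[180:330,270:470],(800,600),interpolation=cv2.INTER_CUBIC))
blobs(s,(0,150,90),(8,255,255),20,.046)
state()
E
```

```text
[221.3 169.8] [212, 162, 19, 16, 127] [ 0.5271 -0.137   0.046 ]
[430.1 256.2] [422, 249, 17, 15, 196] [0.3081 0.4466 0.046 ]
[363.5 286.2] [353, 276, 22, 21, 353] [0.4972 0.3851 0.046 ]
[317.3 290.8] [307, 281, 21, 21, 349] [0.5889 0.3189 0.046 ]
4.65 [0.4077 0.3535 0.1401] [ 1.7969e+02 -1.4000e-01  9.3670e+01] [-0.1  0.9 -1.1] 0.05165621273842951 19.9997878074646 [  7.  14. -56. 102.  12.  70. -50.]
```

View pics/c3.png

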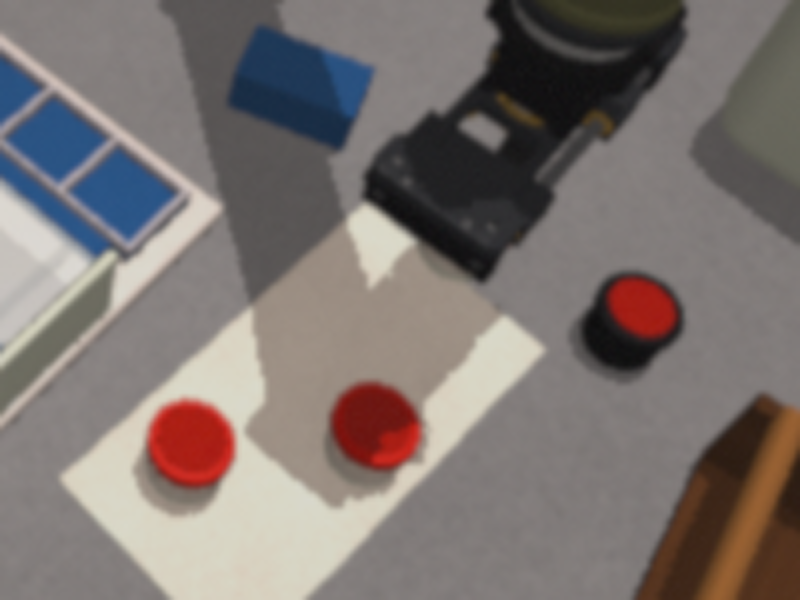

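The view shows the first cup lifted off the towel, hidden in the gripper. The other two lids are undisturbed at crop (190,443) and (375,425). I'll carry it to pocket 2.

Request:
servo_tool([
  [[-0.1,0.035,0.02,0.002,-0.001,0.001,0.4],[-0.2,0.07,0.02,0.002,-0.001,0.001,0.4],[-0.3,0.105,0.02,0.002,-0.001,0.001,0.4],[-0.4,0.14,0.02,0.002,-0.001,0.001,0.4],[-0.5,0.175,0.02,0.002,-0.001,0.001,0.4],[-0.6,0.21,0.02,0.002,-0.001,0.001,0.4],[-0.652,0.227,0.02,0.002,-0.001,0.001,0.4],[-0.652,0.227,0.02,0.002,-0.001,0.001,0.4],[-0.652,0.227,0.02,0.002,-0.001,0.001,0.4]],
])

```text
time_s: 5.4
tool_pos: [0.486, 0.1599, 0.1299]
tool_rot: [-179.5, 0.2, 93.3]
force: [-0.4, 0.7, -1.6]
grip_width: 0.0513
grasp_force: 20.0
```

```bash
python3 - <<'E'
from h import *
state()
plan([(.4894,.1635,.06,93.5),(.4894,.1635,.0485,93.5)])
s,_=shot('scene');blobs(s,(0,150,90),(8,255,255),20,.046+.116)
f=s['frame'][:,:,::-1]; cv2.imwrite('pics/c4.png',cv2.resize(f[120:270,220:420],(800,600),interpolation=cv2.INTER_CUBIC))
E
```

```text
5.4 [0.486  0.1599 0.1299] [-179.51    0.18   93.35] [-0.4  0.7 -1.6] 0.05134649671925762 19.99990850687027 [ 26.   9. -50. 106.   8.  69. -24.]
[0.0122, 0.014, 0.2328, -0.0027, 0.001, -0.0009]
[0.0123, 0.0143, 0.2711, -0.0027, 0.001, -0.0009]
[221.3 169.8] [212, 162, 19, 16, 128] [ 0.5797 -0.0514  0.162 ]
[307.6 206.4] [300, 197, 14, 16, 101] [0.4949 0.1809 0.162 ]
[430.1 256.2] [422, 249, 17, 15, 196] [0.3907 0.4522 0.162 ]
[363.3 286.2] [353, 276, 22, 21, 350] [0.5541 0.3989 0.162 ]
[317.3 290.8] [307, 281, 21, 21, 349] [0.633 0.342 0.162]
```

View pics/c4.png

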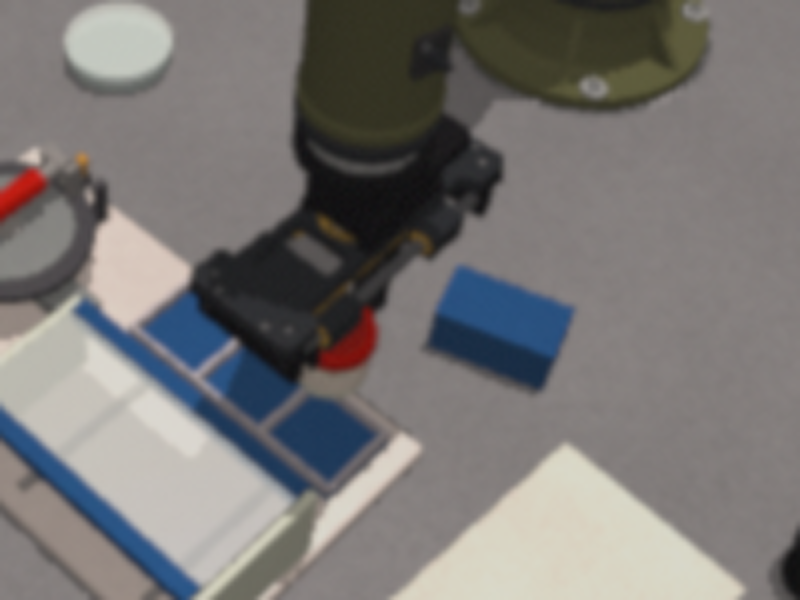

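The cup hangs level above pocket 2, with its lid at crop (345,345). I'll check its offset from the TCP before lowering.

```bash
python3 - <<'E'
from h import *
s,_=shot('scene')
m=cv2.inRange(cv2.cvtColor(s['frame'],cv2.COLOR_RGB2HSV),(0,120,70),(8,255,255));m[:,:290]=0;m[:,330:]=0;m[:185]=0;m[225:]=0
state()
z=get_obs()['tool_pos'][2]
vs,us=np.nonzero(m)
for zz in(z+.011,z+.023):
    q=np.array([ray(s,u,v,zz) for u,v in zip(us,vs)]); e=R.from_euler('z',-3.5,degrees=True).apply(q)
    t=R.from_euler('z',-3.5,degrees=True).apply(get_obs()['tool_pos']); print(e.max(0)-t,e.min(0)-t)
E
```

```text
5.5 [0.4855 0.1623 0.1305] [-1.7955e+02  1.4000e-01  9.3590e+01] [ 0.3 -0.2 -1.1] 0.05175746346929964 19.99990314245224 [ 25.   9. -50. 106.   8.  69. -24.]
[0.02264341 0.0233484  0.011     ] [-0.03154613 -0.00081425  0.011     ]
[0.02937433 0.02775046 0.023     ] [-0.02394914  0.00397398  0.023     ]
```

Request:
servo_tool([
  [[0,0.012,0.05,0,0,0,0.4],[0,0.012,0.1,0,0,0,0.4],[0,0.012,0.15,0,0,0,0.4],[0,0.012,0.19,0,0,0,0.4],[0,0.012,0.23,0,0,0,0.4],[0,0.012,0.25,0,0,0,0.4],[0,0.012,0.265,0,0,0,0.4],[0,0.012,0.27,0,0,0,0.4],[0,0.012,0.27,0,0,0,0.4],[0,0.012,0.27,0,0,0,0.4]],
])

```text
time_s: 6.33
tool_pos: [0.4901, 0.1611, 0.0507]
tool_rot: [-179.7, 0.2, 93.5]
force: [-0.2, 0.0, -2.0]
grip_width: 0.0515
grasp_force: 20.0
```

Request:
servo_tool([
  [[0,0,0.006,0,0,0,0.4],[0,0,0.006,0,0,0,0.5],[0,0,0.006,0,0,0,0.7],[0,0,0.006,0,0,0,0.9],[0,0,0.006,0,0,0,0.9],[0,0,0.006,0,0,0,0.9],[0,0,0,0,0,0,0.9],[0,0,-0.1,0,0,0,1],[0,0,-0.2,0,0,0,1],[0,0,-0.3,0,0,0,1],[0,0,-0.3,0,0,0,1]],
])

```text
time_s: 7.25
tool_pos: [0.4939, 0.163, 0.1461]
tool_rot: [179.8, 0.1, 93.5]
force: [1.0, 0.7, -0.1]
grip_width: 0.0864
grasp_force: 0.0
```

```bash
python3 - <<'E'
from h import *
state()
s,_=shot('scene');blobs(s,(0,150,90),(8,255,255),20,.046);print();blobs(s,(0,150,90),(8,255,255),20,.07)
t,_=shot('top');blobs(t,(0,150,90),(8,255,255),20,.046)
plan([(.497,.381,.15,93.5),(.497,.381,.1,93.5)])
E
```

```text
7.25 [0.4939 0.163  0.1461] [1.798e+02 1.200e-01 9.351e+01] [ 1.   0.7 -0.1] 0.0863774255192849 0.0 [ 26.   9. -51. 104.   7.  70. -24.]
[221.3 169.8] [212, 162, 19, 16, 127] [ 0.527  -0.1371  0.046 ]
[300.1 221.4] [291, 213, 19, 18, 262] [0.48   0.1533 0.046 ]
[430.1 256.3] [422, 249, 17, 16, 197] [0.3082 0.4467 0.046 ]
[363.3 286.2] [353, 276, 22, 21, 350] [0.4976 0.3848 0.046 ]
[317.2 290.8] [307, 281, 21, 21, 350] [0.589  0.3189 0.046 ]

[221.3 169.8] [212, 162, 19, 16, 127] [ 0.5379 -0.1194  0.07  ]
[300.1 221.4] [291, 213, 19, 18, 262] [0.4922 0.1627 0.07  ]
[430.1 256.3] [422, 249, 17, 16, 197] [0.3253 0.4478 0.07  ]
[363.3 286.2] [353, 276, 22, 21, 350] [0.5093 0.3877 0.07  ]
[317.2 290.8] [307, 281, 21, 21, 350] [0.5981 0.3237 0.07  ]
[154.7 176. ] [149, 170, 13, 13, 128] [0.5877 0.3132 0.046 ]
[277.7 182.7] [276, 175, 5, 16, 51] [ 0.5524 -0.1119  0.046 ]
[135.5 202.9] [129, 197, 14, 13, 134] [0.4965 0.3804 0.046 ]
[117.  257.7] [112, 252, 11, 12, 106] [0.311  0.4452 0.046 ]
[0.7293, 0.0635, -0.0312, -0.001, 0.0011, -0.0001]
[0.7299, 0.064, 0.1355, -0.001, 0.0011, -0.0001]
```

Cup 1 is seated in pocket 2. Next cup.

Request:
servo_tool([
  [[0.73,0.02,-0.01,-0.001,0.001,0,1],[0.73,0.02,-0.01,-0.001,0.001,0,1],[0.73,0.02,-0.01,-0.001,0.001,0,1],[0.73,0.02,-0.01,-0.001,0.001,0,1],[0.73,0.02,-0.01,-0.001,0.001,0,1],[0.73,0.02,-0.01,-0.001,0.001,0,1],[0.73,0.02,-0.01,-0.001,0.001,0,1],[0.73,0.02,0.05,-0.001,0.001,0,1],[0.73,0.02,0.05,-0.001,0.001,0,1],[0.73,0.02,0.05,-0.001,0.001,0,1]],
])

```text
time_s: 8.18
tool_pos: [0.4825, 0.3775, 0.1226]
tool_rot: [-179.7, 0.2, 93.4]
force: [-0.0, -0.0, -0.6]
grip_width: 0.087
grasp_force: 0.0
```

```bash
python3 - <<'E'
from h import *
s,_=shot('scene');blobs(s,(0,150,90),(8,255,255),20,.046)
state()
plan([(.497,.381,.08,93.5),(.497,.381,.023,93.5)])
E
```

```text
[221.3 169.8] [212, 162, 19, 16, 128] [ 0.5272 -0.137   0.046 ]
[300.3 221.4] [291, 213, 19, 18, 264] [0.4796 0.1536 0.046 ]
[430.  256.3] [422, 249, 17, 16, 201] [0.3085 0.4466 0.046 ]
[362.2 287.7] [353, 277, 21, 20, 273] [0.5024 0.3853 0.046 ]
[317.3 290.7] [307, 281, 21, 21, 355] [0.5887 0.3189 0.046 ]
8.2333 [0.483  0.3782 0.1237] [-1.7974e+02  1.1000e-01  9.3390e+01] [0.4 0.2 0.4] 0.08697379435737553 0.0 [  0.  25. -52.  93.  21.  73. -52.]
[0.0068, 0.0478, 0.1455, -0.0014, 0.0006, -0.0006]
[0.0071, 0.0486, 0.3355, -0.0014, 0.0006, -0.0006]
```

Request:
servo_tool([
  [[0.007,0.048,0,-0.001,0,0,1],[0.007,0.048,0.06,-0.001,0,0,1],[0.007,0.048,0.14,-0.001,0,0,1],[0.007,0.048,0.22,-0.001,0,0,1],[0.007,0.048,0.3,-0.001,0,0,0.9],[0.007,0.048,0.335,-0.001,0,0,0.8],[0.007,0.048,0.335,-0.001,0,0,0.4],[0.007,0.048,0.335,-0.001,0,0,0.4],[0.007,0.048,0.335,-0.001,0,0,0.4],[0.007,0.048,0.335,-0.001,0,0,0.4],[0.007,0.048,0.335,-0.001,0,0,0.4],[0.007,0.048,0.335,-0.001,0,0,0.4]],
])

```text
time_s: 9.23
tool_pos: [0.4965, 0.3839, 0.0254]
tool_rot: [180.0, -0.0, 93.5]
force: [-1.3, -0.7, 5.2]
grip_width: 0.0417
grasp_force: 2.3
```

```bash
python3 - <<'E'
from h import *
state()
plan([(.497,.381,.14,93.5),(.4931,.0995,.14,93.5)])
E
```

```text
9.2333 [0.4965 0.3839 0.0254] [ 1.7998e+02 -4.0000e-02  9.3500e+01] [-1.3 -0.7  5.2] 0.0417147566818784 2.3385131589020602 [ -3.  32. -48.  96.  26.  64. -55.]
[-0.0095, 0.0012, -0.382, 0.0001, -0.0002, -0.0]
[-0.9453, -0.0691, -0.3828, 0.0001, -0.0002, -0.0]
```

A width of 41.7 mm is smaller than the cup, so something is off. I'll look.

```bash
python3 - <<'E'
from h import *
s,_=shot('scene');blobs(s,(0,150,90),(8,255,255),20,.046)
f=s['frame'][:,:,::-1]; cv2.imwrite('pics/c5.png',cv2.resize(f[210:360,270:470],(800,600),interpolation=cv2.INTER_CUBIC))
t,_=shot('top');blobs(t,(0,150,90),(8,255,255),20,.046)
state()
E
```

```text
[221.3 169.8] [212, 162, 19, 16, 128] [ 0.5272 -0.137   0.046 ]
[300.3 221.5] [291, 213, 19, 18, 263] [0.4799 0.1537 0.046 ]
[430.  256.3] [422, 249, 17, 16, 200] [0.3084 0.4465 0.046 ]
[317.4 290.6] [307, 280, 21, 22, 358] [0.5884 0.3187 0.046 ]
[154.5 176.1] [148, 170, 14, 13, 136] [0.5875 0.3139 0.046 ]
[277.6 182.5] [276, 175, 4, 16, 49] [ 0.5534 -0.1116  0.046 ]
[199.6 201.9] [193, 196, 14, 13, 138] [0.4934 0.1599 0.046 ]
[117.1 257.5] [112, 252, 11, 12, 108] [0.3116 0.4449 0.046 ]
9.3333 [0.4966 0.3841 0.0254] [ 1.7995e+02 -6.0000e-02  9.3520e+01] [-2.2 -0.8  6.3] 0.03733723499626136 3.1142215768340975 [ -3.  32. -48.  96.  26.  64. -55.]
```

View pics/c5.png

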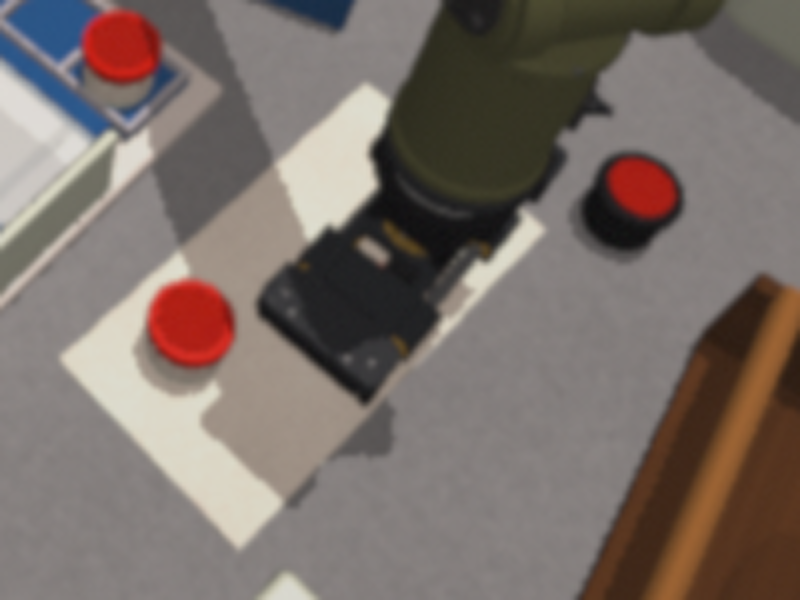

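Cup 1 stands in pocket 2 (crop 122,47), but the cup being gripped is hidden. I'll open, rise and look.

Request:
servo_tool([
  [[0,0,0,0,0,0,0.7],[0,0,0,0,0,0,1],[0,0,0,0,0,0,1],[0,0,0,0,0,0,1],[0,0,0,0,0,0,1],[0,0,0,0,0,0,1],[0,0,-0.1,0,0,0,1],[0,0,-0.2,0,0,0,1],[-0.13,0,-0.3,0,0,0,1],[-0.26,0,-0.3,0,0,0,1],[-0.4,0,-0.3,0,0,0,1],[-0.53,0,-0.3,0,0,0,1]],
])

```text
time_s: 10.33
tool_pos: [0.5061, 0.224, 0.1139]
tool_rot: [180.0, 0.0, 93.6]
force: [0.9, -0.9, -0.1]
grip_width: 0.0868
grasp_force: 0.0
```

```bash
python3 - <<'E'
from h import *
s,_=shot('scene');blobs(s,(0,150,90),(8,255,255),20,.046)
f=s['frame'][:,:,::-1]; cv2.imwrite('pics/c6.png',cv2.resize(f[210:360,270:470],(800,600),interpolation=cv2.INTER_CUBIC))
t,_=shot('top');blobs(t,(0,150,90),(8,255,255),20,.046)
state()
E
```

```text
[221.3 169.8] [212, 162, 19, 16, 128] [ 0.5269 -0.1371  0.046 ]
[430.1 256.3] [422, 249, 17, 15, 195] [0.3082 0.4467 0.046 ]
[362.1 286.2] [352, 276, 21, 21, 347] [0.4998 0.3828 0.046 ]
[317.2 290.7] [307, 281, 21, 21, 351] [0.589  0.3186 0.046 ]
[277.6 182.6] [276, 175, 4, 17, 51] [ 0.553  -0.1118  0.046 ]
[136.1 202.3] [130, 196, 13, 13, 131] [0.4983 0.3783 0.046 ]
[201.3 201.1] [196, 197, 10, 11, 74] [0.4963 0.154  0.046 ]
[117.  257.7] [112, 252, 11, 12, 106] [0.311  0.4453 0.046 ]
10.4333 [0.5084 0.2149 0.1125] [-179.93    0.43   92.74] [ 1.5 -0.2  0.6] 0.08681855660234425 0.0 [ 20.  17. -52. 102.  15.  68. -35.]
```

View pics/c6.png

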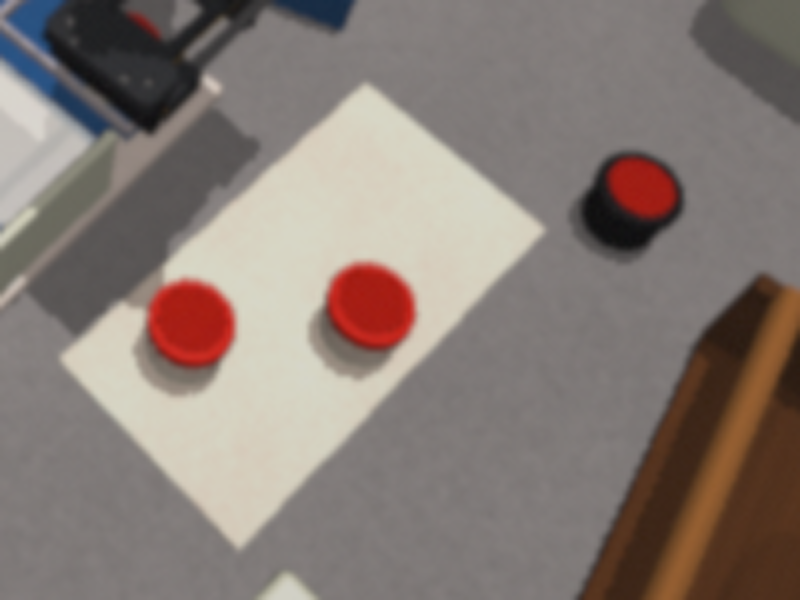

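Both cups stand upright and the gripped one moved only about 2 mm, to (.498,.378). The pads were at the lid's very top and slid off, so I'll regrasp about 8 mm lower.

```bash
python3 - <<'E'
from h import *
state()
plan([(.4985,.3785,.11,93.5),(.4985,.3785,.015,93.5)])
E
```

```text
10.4333 [0.5084 0.2149 0.1125] [-179.93    0.43   92.74] [ 1.5 -0.2  0.6] 0.08681855660234425 0.0 [ 20.  17. -52. 102.  15.  68. -35.]
[0.5464, -0.007, 0.0044, -0.0004, 0.0024, -0.0042]
[0.5488, -0.0066, 0.3211, -0.0004, 0.0024, -0.0042]
```

Request:
servo_tool([
  [[0.1,0,0,0,0,0,1],[0.2,0,0,0,0,0,1],[0.3,0,0,0,0,0,1],[0.4,-0.005,0,0,0,0,1],[0.48,-0.005,0,0,0,0,1],[0.52,-0.005,0,0,0,0,1],[0.53,-0.005,0.05,0,0,0,1],[0.53,-0.005,0.1,0,0,0,1],[0.53,-0.005,0.15,0,0,0,1],[0.53,-0.005,0.15,0,0,0,1],[0.53,-0.005,0.15,0,0,0,1],[0.53,-0.005,0.15,0,0,0,1]],
])

```text
time_s: 11.43
tool_pos: [0.4956, 0.383, 0.0686]
tool_rot: [-180.0, 0.0, 93.4]
force: [0.9, 0.4, 1.0]
grip_width: 0.0872
grasp_force: 0.0
```

```bash
python3 - <<'E'
from h import *
state()
plan([(.4985,.3785,.015,93.5)])
E
```

```text
11.4333 [0.4956 0.383  0.0686] [-1.7998e+02  4.0000e-02  9.3400e+01] [0.9 0.4 1. ] 0.08719383896166003 0.0 [ -1.  30. -50.  94.  24.  68. -54.]
[-0.0154, 0.0087, 0.1787, -0.0001, 0.0002, -0.0006]
```

Request:
servo_tool([
  [[-0.015,0.008,0.06,0,0,0,1],[-0.015,0.008,0.12,0,0,0,1],[-0.015,0.008,0.17,0,0,0,0.85],[-0.015,0.008,0.175,0,0,0,0.75],[-0.015,0.008,0.175,0,0,0,0.4],[-0.015,0.008,0.175,0,0,0,0.4],[-0.015,0.008,0.175,0,0,0,0.4],[-0.015,0.008,0.175,0,0,0,0.4],[-0.015,0.008,0.175,0,0,0,0.4],[-0.015,0.008,0.175,0,0,0,0.4],[-0.015,0.008,0.175,0,0,0,0.4],[-0.015,0.008,0.175,0,0,0,0.4]],
])

```text
time_s: 12.43
tool_pos: [0.4982, 0.3805, 0.0175]
tool_rot: [179.9, -0.0, 93.5]
force: [-1.1, -1.1, 5.2]
grip_width: 0.0533
grasp_force: 20.0
```

Request:
servo_tool([
  [[0,0,-0.05,0,0,0,0.4],[0,0,-0.15,0,0,0,0.4],[0,0,-0.25,0,0,0,0.4],[0,0,-0.35,0,0,0,0.4],[-0.1,0,-0.38,0,0,0,0.4],[-0.2,0,-0.38,0,0,0,0.4],[-0.3,0,-0.38,0,0,0,0.4],[-0.4,0,-0.38,0,0,0,0.4],[-0.5,0,-0.38,0,0,0,0.4],[-0.6,0,-0.38,0,0,0,0.4],[-0.7,0,-0.38,0,0,0,0.4],[-0.8,0,-0.38,0,0,0,0.4]],
])

```text
time_s: 13.43
tool_pos: [0.5122, 0.1388, 0.131]
tool_rot: [180.0, 0.0, 93.5]
force: [-0.3, -0.3, -1.5]
grip_width: 0.053
grasp_force: 20.0
```

```bash
python3 - <<'E'
from h import *
state()
plan([(.4931,.1,.13,93.5),(.4931,.1,.042,93.5)])
E
```

```text
13.4333 [0.5122 0.1388 0.131 ] [1.7998e+02 4.0000e-02 9.3510e+01] [-0.3 -0.3 -1.5] 0.053021382867764616 20.001837015151978 [ 29.  12. -53. 104.  10.  69. -23.]
[-0.1252, -0.0714, 0.0035, 0.0001, 0.0002, 0.0001]
[-0.125, -0.0716, 0.2968, 0.0001, 0.0002, 0.0001]
```

Request:
servo_tool([
  [[-0.06,-0.035,0,0,0,0,0.4],[-0.1,-0.06,0,0,0,0,0.4],[-0.125,-0.07,0,0,0,0,0.4],[-0.125,-0.07,0,0,0,0,0.4],[-0.125,-0.07,0.05,0,0,0,0.4],[-0.125,-0.07,0.1,0,0,0,0.4],[-0.125,-0.07,0.12,0,0,0,0.4],[-0.125,-0.07,0.12,0,0,0,0.4],[-0.125,-0.07,0.12,0,0,0,0.4],[-0.125,-0.07,0.12,0,0,0,0.4]],
])

```text
time_s: 14.27
tool_pos: [0.4944, 0.1025, 0.0952]
tool_rot: [179.9, -0.0, 93.5]
force: [0.1, -0.2, 0.5]
grip_width: 0.053
grasp_force: 20.0
```

```bash
python3 - <<'E'
from h import *
state()
plan([(.4931,.1,.041,93.5)])
E
```

```text
14.2667 [0.4944 0.1025 0.0952] [ 1.7994e+02 -3.0000e-02  9.3550e+01] [ 0.1 -0.2  0.5] 0.05302713321827546 19.999851286411285 [ 33.  10. -52. 110.   9.  64. -18.]
[-0.008, -0.0049, 0.1806, 0.0003, -0.0001, 0.0003]
```

Request:
servo_tool([
  [[-0.008,-0.004,0.06,0,0,0,0.4],[-0.008,-0.004,0.11,0,0,0,0.4],[-0.008,-0.004,0.15,0,0,0,0.4],[-0.008,-0.004,0.17,0,0,0,0.4],[-0.008,-0.004,0.177,0,0,0,0.4],[-0.008,-0.004,0.177,0,0,0,0.4],[-0.008,-0.004,0.177,0,0,0,0.65],[-0.008,-0.004,0.177,0,0,0,0.8],[-0.008,-0.004,0.177,0,0,0,0.8],[-0.008,-0.004,0.177,0,0,0,0.8],[-0.008,-0.004,0.1,0,0,0,0.8],[-0.008,-0.004,0,0,0,0,0.8]],
])

```text
time_s: 15.27
tool_pos: [0.4905, 0.0988, 0.093]
tool_rot: [-179.7, -0.0, 93.5]
force: [0.2, -0.7, -0.0]
grip_width: 0.0691
grasp_force: 0.0
```

```bash
python3 - <<'E'
from h import *
state()
plan([(.5,.1,.15,93.5),(.589,.3145,.12,93.5)])
E
```

```text
15.2667 [0.4905 0.0988 0.093 ] [-1.797e+02 -4.000e-02  9.351e+01] [ 0.2 -0.7 -0. ] 0.06906263966863328 0.0 [ 34.  10. -52. 110.   9.  64. -18.]
[0.0021, 0.031, -0.1901, -0.0017, -0.0002, 0.0001]
[0.6976, 0.3714, -0.0913, -0.0017, -0.0002, 0.0001]
```

Request:
servo_tool([
  [[0,0.02,-0.1,0,0,0,1],[0.05,0.05,-0.19,0,0,0,1],[0.15,0.1,-0.19,0,0,0,1],[0.25,0.15,-0.19,0,0,0,1],[0.35,0.2,-0.19,0,0,0,1],[0.45,0.25,-0.19,0,0,0,1],[0.55,0.3,-0.15,0,0,0,1],[0.62,0.34,-0.1,0,0,0,1],[0.67,0.36,-0.06,0,0,0,1],[0.69,0.37,0,0,0,0,1],[0.69,0.37,0.08,0,0,0,1],[0.69,0.37,0.08,0,0,0,1]],
])

```text
time_s: 16.27
tool_pos: [0.5881, 0.3113, 0.0653]
tool_rot: [-179.6, 0.2, 93.6]
force: [-0.6, -1.4, -1.2]
grip_width: 0.0871
grasp_force: 0.0
```

```bash
python3 - <<'E'
from h import *
state()
s,_=shot('scene');blobs(s,(0,150,90),(8,255,255),20,.046);
blobs(s,(0,150,90),(8,255,255),20,.070)
t,_=shot('top');blobs(t,(0,150,90),(8,255,255),20,.070)
plan([(.589,.3145,.1,93.5),(.589,.3145,.015,93.5)])
E
```

```text
16.2667 [0.5881 0.3113 0.0653] [-1.7958e+02  1.7000e-01  9.3570e+01] [-0.6 -1.4 -1.2] 0.08713079379211015 0.0 [  5.  34. -49.  88.  27.  70. -44.]
[221.3 169.8] [212, 162, 19, 16, 127] [ 0.5271 -0.137   0.046 ]
[283.8 208.5] [275, 201, 18, 16, 236] [0.4839 0.0929 0.046 ]
[300.  221.5] [291, 213, 19, 18, 261] [0.4806 0.1533 0.046 ]
[430.  256.3] [422, 249, 17, 16, 199] [0.3083 0.4466 0.046 ]
[323.1 294.2] [317, 286, 11, 16, 91] [0.5847 0.3339 0.046 ]
[221.3 169.8] [212, 162, 19, 16, 127] [ 0.538  -0.1192  0.07  ]
[283.8 208.5] [275, 201, 18, 16, 236] [0.4959 0.1041 0.07  ]
[300.  221.5] [291, 213, 19, 18, 261] [0.4928 0.1627 0.07  ]
[430.  256.3] [422, 249, 17, 16, 199] [0.3254 0.4478 0.07  ]
[323.1 294.2] [317, 286, 11, 16, 91] [0.5939 0.3383 0.07  ]
[277.7 182.4] [276, 175, 4, 16, 49] [ 0.551  -0.1099  0.07  ]
[217.  200.7] [211, 195, 13, 12, 126] [0.4944 0.0989 0.07  ]
[117.  257.6] [112, 252, 11, 12, 107] [0.3122 0.4391 0.07  ]
[0.0089, -0.0046, -0.1006, -0.0006, 0.0003, -0.0001]
[0.0092, -0.004, 0.1827, -0.0006, 0.0003, -0.0001]
```

Request:
servo_tool([
  [[0.007,0.002,0,0,0,0,1],[0.007,0.002,0.06,0,0,0,1],[0.007,0.002,0.12,0,0,0,1],[0.007,0.002,0.17,0,0,0,0.85],[0.007,0.002,0.18,0,0,0,0.75],[0.007,0.002,0.18,0,0,0,0.4],[0.007,0.002,0.18,0,0,0,0.4],[0.007,0.002,0.18,0,0,0,0.4],[0.007,0.002,0.18,0,0,0,0.4],[0.007,0.002,0.18,0,0,0,0.4],[0.007,0.002,0.18,0,0,0,0.4],[0.007,0.002,0.18,0,0,0,0.4]],
])

```text
time_s: 17.37
tool_pos: [0.5917, 0.3152, 0.0176]
tool_rot: [179.9, -0.0, 93.5]
force: [-1.1, -0.0, 5.9]
grip_width: 0.0531
grasp_force: 20.0
```

Request:
servo_tool([
  [[0,0,-0.05,0,0,0,0.4],[0,0,-0.15,0,0,0,0.4],[0,0,-0.25,0,0,0,0.4],[0,0,-0.35,0,0,0,0.4],[-0.05,-0.05,-0.42,0,0,0,0.4],[-0.15,-0.1,-0.42,0,0,0,0.4],[-0.25,-0.15,-0.42,0,0,0,0.4],[-0.35,-0.2,-0.42,0,0,0,0.4],[-0.45,-0.25,-0.42,0,0,0,0.4],[-0.55,-0.3,-0.42,0,0,0,0.4],[-0.65,-0.35,-0.42,0,0,0,0.4],[-0.7,-0.36,-0.42,0,0,0,0.4]],
])

```text
time_s: 18.37
tool_pos: [0.4944, 0.0939, 0.1424]
tool_rot: [-179.9, 0.3, 93.3]
force: [0.6, -0.3, -2.2]
grip_width: 0.0531
grasp_force: 20.0
```

```bash
python3 - <<'E'
from h import *
state()
plan([(.497,.037,.13,93.5),(.497,.037,.0415,93.5)])
E
```

```text
18.3667 [0.4944 0.0939 0.1424] [-179.91    0.26   93.3 ] [ 0.6 -0.3 -2.2] 0.053142745641698956 20.000309944152832 [ 38.   7. -54. 106.   6.  70. -16.]
[-0.1896, -0.0021, 0.0422, -0.0005, 0.0014, -0.0011]
[-0.1883, -0.0017, 0.3372, -0.0005, 0.0014, -0.0011]
```

Request:
servo_tool([
  [[-0.08,0,0.02,0,0,0,0.4],[-0.15,0,0.04,0,0,0,0.4],[-0.19,0,0.04,0,0,0,0.4],[-0.19,0,0.06,0,0,0,0.4],[-0.19,0,0.12,0,0,0,0.4],[-0.19,0,0.16,0,0,0,0.4],[-0.19,0,0.16,0,0,0,0.4],[-0.19,0,0.16,0,0,0,0.4],[-0.19,0,0.16,0,0,0,0.4]],
])

```text
time_s: 19.12
tool_pos: [0.5001, 0.0426, 0.0949]
tool_rot: [180.0, -0.0, 93.6]
force: [0.2, 0.1, 0.1]
grip_width: 0.0532
grasp_force: 20.0
```

```bash
python3 - <<'E'
from h import *
state()
plan([(.497,.037,.0415,93.5)])
E
```

```text
19.1167 [0.5001 0.0426 0.0949] [ 1.7997e+02 -2.0000e-02  9.3580e+01] [0.2 0.1 0.1] 0.05318876637919327 19.999862015247345 [ 40.  10. -52. 110.   9.  64. -11.]
[-0.0179, -0.0115, 0.1779, 0.0001, -0.0001, 0.0004]
```

Request:
servo_tool([
  [[-0.018,-0.012,0.03,0,0,0,0.4],[-0.018,-0.012,0.06,0,0,0,0.4],[-0.018,-0.012,0.11,0,0,0,0.4],[-0.018,-0.012,0.15,0,0,0,0.4],[-0.018,-0.012,0.17,0,0,0,0.4],[-0.018,-0.012,0.177,0,0,0,0.4],[-0.018,-0.012,0.177,0,0,0,0.4],[-0.018,-0.012,0.177,0,0,0,0.8],[-0.018,-0.012,0.177,0,0,0,0.8],[-0.018,-0.012,0.177,0,0,0,0.8],[-0.018,-0.012,0.1,0,0,0,0.8],[-0.018,-0.012,0,0,0,0,0.8]],
])

```text
time_s: 20.12
tool_pos: [0.4943, 0.036, 0.0929]
tool_rot: [-179.7, -0.1, 93.5]
force: [0.6, -1.2, 0.7]
grip_width: 0.0686
grasp_force: 0.0
```

```bash
python3 - <<'E'
from h import *
state()
t,_=shot('top');blobs(t,(0,150,90),(8,255,255),20,.070)
S=R.from_euler('z',3.5,degrees=True)
W=np.array([.5488,-.1085,0]); H=W+S.apply([-.055,0,0]); G=W
print(H)
plan([(.52,-.05,.18,45),(*G[:2],.18,3.5),(*G[:2],.069,3.5)])
E
```

```text
20.1167 [0.4943 0.036  0.0929] [-1.7971e+02 -9.0000e-02  9.3510e+01] [ 0.6 -1.2  0.7] 0.068604216966526 0.0 [ 41.   9. -52. 111.   8.  64. -10.]
[277.7 182.5] [276, 175, 4, 17, 56] [ 0.5509 -0.11    0.07  ]
[215.1 201. ] [211, 195, 10, 12, 83] [0.4934 0.1051 0.07  ]
[199.6 201.9] [193, 196, 14, 13, 134] [0.4919 0.1581 0.07  ]
[116.9 257.6] [112, 252, 11, 12, 107] [0.3122 0.4394 0.07  ]
[ 0.49390259 -0.11185767  0.        ]
[-0.2931, 0.0521, -0.2669, 0.0018, -0.0007, 0.2697]
[-0.4937, 0.1358, -0.2663, 0.0016, -0.0014, 0.5003]
[-0.4935, 0.1336, 0.1037, 0.0016, -0.0014, 0.5003]
```

Request:
servo_tool([
  [[0,0,-0.12,0,0,0,0.8],[0,0,-0.24,0,0,0,0.7],[-0.05,0.01,-0.27,0,0,0.04,0.6],[-0.15,0.03,-0.27,0,0,0.08,0.6],[-0.25,0.05,-0.27,0,0,0.12,0.6],[-0.33,0.08,-0.27,0,0,0.16,0.6],[-0.4,0.1,-0.27,0,0,0.2,0.6],[-0.44,0.12,-0.27,0,0,0.24,0.6],[-0.48,0.13,-0.27,0,0,0.28,0.6],[-0.49,0.13,-0.27,0,0,0.32,0.6],[-0.49,0.13,-0.27,0,0,0.36,0.6],[-0.49,0.13,-0.27,0,0,0.4,0.6]],
])

```text
time_s: 21.17
tool_pos: [0.5447, -0.1089, 0.1752]
tool_rot: [-180.0, -0.0, 21.5]
force: [0.5, -0.6, 1.0]
grip_width: 0.052
grasp_force: 0.0
```

Request:
servo_tool([
  [[0,0,0,0,0,0.03,0.6],[0,0,0,0,0,0.06,0.6],[0,0,0,0,0,0.1,0.6],[0,0,0,0,0,0.1,0.6],[0,0,0,0,0,0.1,0.6],[0,0,0,0,0,0.1,0.6]],
])

```text
time_s: 21.67
tool_pos: [0.5445, -0.1083, 0.1754]
tool_rot: [180.0, -0.0, 4.0]
force: [-0.0, -0.3, -0.1]
grip_width: 0.0522
grasp_force: 0.0
```

```bash
python3 - <<'E'
from h import *
state()
s,_=shot('scene');blobs(s,(0,150,90),(8,255,255),20,.07)
plan([(.5488,-.1085,.1,3.5),(.5488,-.1085,.067,3.5)])
f=s['frame'][:,:,::-1]; cv2.imwrite('pics/c7.png',cv2.resize(f[120:270,170:370],(800,600),interpolation=cv2.INTER_CUBIC))
E
```

```text
21.6667 [ 0.5445 -0.1083  0.1754] [ 1.7999e+02 -1.0000e-02  4.0500e+00] [-0.  -0.3 -0.1] 0.05218589921201889 0.0 [ 43.  11. -38.  98.   7.  74. -83.]
[221.  170.1] [212, 163, 19, 15, 121] [ 0.5392 -0.119   0.07  ]
[267.6 195.3] [259, 188, 18, 16, 227] [0.4987 0.0416 0.07  ]
[283.6 208.5] [275, 201, 18, 16, 241] [0.4964 0.1037 0.07  ]
[299.9 221.5] [291, 213, 19, 18, 265] [0.4928 0.1626 0.07  ]
[430.  256.3] [422, 249, 17, 15, 194] [0.3253 0.4478 0.07  ]
[0.0142, 0.0015, 0.2514, 0.0, -0.0, 0.0029]
[0.0142, 0.0015, 0.3614, 0.0, -0.0, 0.0029]
```

View pics/c7.png

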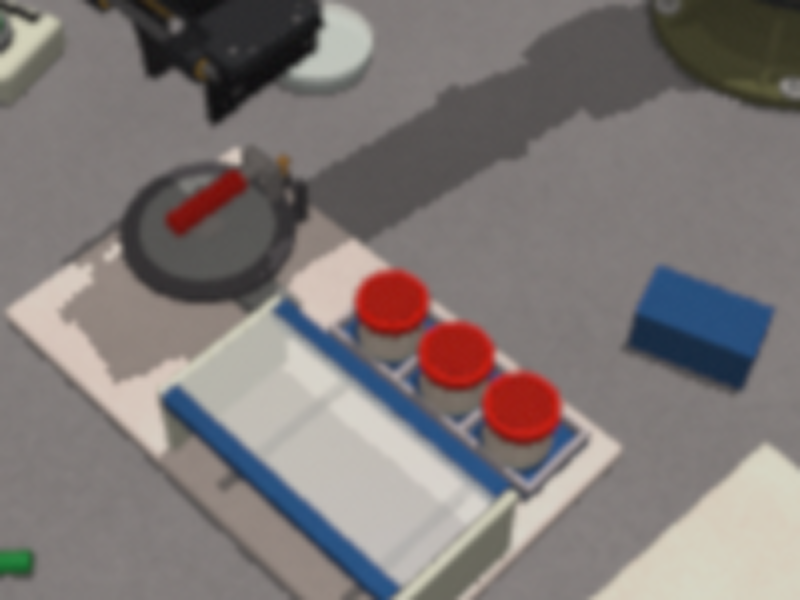

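The picture shows all three cups standing in their pockets (crop 393,300; 456,353; 521,405) and the gripper above the folded handle (205,200). I'll go down and grip the handle.

Request:
servo_tool([
  [[0.014,0.001,0.1,0,0,0.003,0.6],[0.014,0.001,0.2,0,0,0.003,0.6],[0.014,0.001,0.28,0,0,0.003,0.6],[0.014,0.001,0.34,0,0,0.003,0.6],[0.014,0.001,0.358,0,0,0.003,0.6],[0.014,0.001,0.358,0,0,0.003,0.6],[0.014,0.001,0.358,0,0,0.003,0.1],[0.014,0.001,0.358,0,0,0.003,0.1],[0.014,0.001,0.358,0,0,0.003,0.1],[0.014,0.001,0.358,0,0,0.003,0.1],[0.014,0.001,0.358,0,0,0.003,0.1],[0.014,0.001,0.358,0,0,0.003,0.1]],
], grip_force=25)

```text
time_s: 22.72
tool_pos: [0.5489, -0.1085, 0.0685]
tool_rot: [180.0, -0.0, 3.3]
force: [-0.2, 0.2, 0.5]
grip_width: 0.0201
grasp_force: 1.3
```

```bash
python3 - <<'E'
from h import *
state()
P=get_obs()['tool_pos'];S=R.from_euler('z',3.5,degrees=True);r=.055
print([ [round(x,3) for x in (r*(np.cos(a)-1)/.3, 0, -r*np.sin(a)/.3)] for a in np.deg2rad(np.arange(7.5,91,7.5))])
E
```

```text
22.7167 [ 0.5489 -0.1085  0.0685] [ 1.7998e+02 -4.0000e-02  3.3300e+00] [-0.2  0.2  0.5] 0.02014613444933224 1.2691502273082733 [ 41.  17. -37. 104.  12.  63. -87.]
[[np.float64(-0.002), 0, np.float64(-0.024)], [np.float64(-0.006), 0, np.float64(-0.047)], [np.float64(-0.014), 0, np.float64(-0.07)], [np.float64(-0.025), 0, np.float64(-0.092)], [np.float64(-0.038), 0, np.float64(-0.112)], [np.float64(-0.054), 0, np.float64(-0.13)], [np.float64(-0.072), 0, np.float64(-0.145)], [np.float64(-0.092), 0, np.float64(-0.159)], [np.float64(-0.113), 0, np.float64(-0.169)], [np.float64(-0.136), 0, np.float64(-0.177)], [np.float64(-0.159), 0, np.float64(-0.182)], [np.float64(-0.183), 0, np.float64(-0.183)]]
```

Request:
servo_tool([
  [[0,0,0,0,0,0,0.1],[0,0,0,0,0,0,0.1],[0,0,0,0,0,0,0.1],[-0.002,0,-0.024,0,0,0,0.1],[-0.006,0,-0.047,0,0,0,0.1],[-0.014,0,-0.07,0,0,0,0.1],[-0.025,0,-0.092,0,0,0,0.1],[-0.038,0,-0.112,0,0,0,0.1],[-0.054,0,-0.13,0,0,0,0.1],[-0.072,0,-0.145,0,0,0,0.1],[-0.092,0,-0.159,0,0,0,0.1]],
])

```text
time_s: 23.63
tool_pos: [0.5205, -0.1102, 0.1163]
tool_rot: [180.0, -0.0, 3.3]
force: [0.0, -0.3, 0.6]
grip_width: 0.0083
grasp_force: 0.0
```

The fingers slipped off the handle. I'll check where it is.

```bash
python3 - <<'E'
from h import *
s,_=shot('scene');blobs(s,(0,150,90),(8,255,255),15,.086)
f=s['frame'][:,:,::-1]; cv2.imwrite('pics/c8.png',cv2.resize(f[120:220,170:303],(798,600),interpolation=cv2.INTER_CUBIC))
state()
E
```

```text
[221.1 170. ] [212, 163, 19, 15, 123] [ 0.5462 -0.1072  0.086 ]
[267.6 195.3] [259, 188, 18, 16, 227] [0.5067 0.0503 0.086 ]
[283.6 208.5] [275, 201, 18, 16, 241] [0.5044 0.1111 0.086 ]
[299.9 221.5] [291, 213, 19, 18, 265] [0.5009 0.1689 0.086 ]
[430.1 256.3] [422, 249, 17, 15, 195] [0.3366 0.4486 0.086 ]
23.6833 [ 0.5198 -0.1105  0.1169] [1.7993e+02 2.0000e-02 3.3100e+00] [-0.1  0.4  0.3] 0.008759785018566358 0.0 [ 44.  10. -38. 105.   7.  67. -83.]
```

View pics/c8.png

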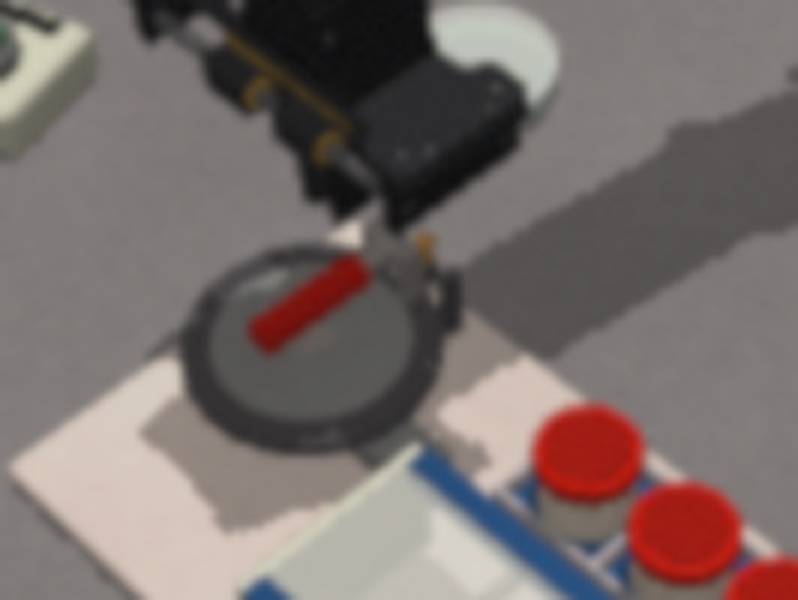

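The handle is still folded flat (crop 308,303), so the pads slid off its top. I'll regrip 5 mm lower and harder.

Request:
servo_tool([
  [[0,0,-0.03,0,0,0,0.6],[0.05,0.003,-0.03,0,0,0,0.6],[0.1,0.003,-0.03,0,0,0,0.6],[0.103,0.003,-0.03,0,0,0,0.6],[0.103,0.003,0.06,0,0,0,0.6],[0.103,0.003,0.14,0,0,0,0.6],[0.103,0.003,0.172,0,0,0,0.6],[0.103,0.003,0.178,0,0,0,0.6],[0.103,0.003,0.178,0,0,0,0.6]],
], grip_force=45)

```text
time_s: 24.43
tool_pos: [0.5515, -0.109, 0.0622]
tool_rot: [-180.0, 0.1, 3.3]
force: [-0.3, 0.5, 0.5]
grip_width: 0.0511
grasp_force: 0.0
```

Request:
servo_tool([
  [[0,0,0.002,0,0,0,0.1],[0,0,0.002,0,0,0,0.1],[0,0,0.002,0,0,0,0.1],[0,0,0.002,0,0,0,0.1],[0,0,0.002,0,0,0,0.1],[0,0,0.002,0,0,0,0.1],[0,0,0.002,0,0,0,0.1],[0,0,0.002,0,0,0,0.1],[0,0,0.002,0,0,0,0.1]],
])

```text
time_s: 25.18
tool_pos: [0.5523, -0.1075, 0.062]
tool_rot: [-179.9, -0.0, 3.4]
force: [0.1, 5.6, 2.3]
grip_width: 0.0189
grasp_force: 45.0
```

Request:
servo_tool([
  [[-0.001,0.002,-0.017,0,0,0,0.1],[-0.003,0.002,-0.033,0,0,0,0.1],[-0.007,0.002,-0.05,0,0,0,0.1],[-0.012,0.002,-0.066,0,0,0,0.1],[-0.018,0.002,-0.082,0,0,0,0.1],[-0.026,0.002,-0.097,0,0,0,0.1],[-0.035,0.002,-0.111,0,0,0,0.1],[-0.045,0.002,-0.124,0,0,0,0.1],[-0.057,0.002,-0.137,0,0,0,0.1],[-0.069,0.002,-0.148,0,0,0,0.1]],
])

```text
time_s: 26.02
tool_pos: [0.5307, -0.1112, 0.1058]
tool_rot: [180.0, 0.1, 3.4]
force: [0.3, -0.6, 0.3]
grip_width: 0.0108
grasp_force: 0.0
```

The fingers lost the handle again, perhaps in the one-off grip slackening. I'll regrip at the same height and lift in short steps.

Request:
servo_tool([
  [[0,0,-0.05,0,0,0,0.6],[0.04,-0.008,-0.05,0,0,0,0.6],[0.068,-0.008,-0.05,0,0,0,0.6],[0.068,-0.008,0.04,0,0,0,0.6],[0.068,-0.008,0.11,0,0,0,0.6],[0.068,-0.008,0.146,0,0,0,0.6],[0.068,-0.008,0.149,0,0,0,0.6],[0.068,-0.008,0.149,0,0,0,0.1],[0.068,-0.008,0.149,0,0,0,0.1],[0.068,-0.008,0.149,0,0,0,0.1],[0.068,-0.008,0.149,0,0,0,0.1],[0.068,-0.008,0.149,0,0,0,0.1]],
], grip_force=55)

```text
time_s: 27.02
tool_pos: [0.5522, -0.1076, 0.0624]
tool_rot: [179.9, -0.1, 3.3]
force: [-0.4, 1.0, -0.3]
grip_width: 0.0265
grasp_force: 0.0
```

Request:
servo_tool([
  [[0,0,0,0,0,0,0.1],[0,0,0,0,0,0,0.1],[0,0,0,0,0,0,0.1],[0,0,0,0,0,0,0.1]],
])

```text
time_s: 27.35
tool_pos: [0.552, -0.1071, 0.0618]
tool_rot: [180.0, -0.0, 3.3]
force: [-1.0, 0.7, 2.6]
grip_width: 0.0189
grasp_force: 55.0
```

Request:
servo_tool([
  [[0,0,-0.012,0,0,0,0.1],[-0.002,0,-0.024,0,0,0,0.1],[-0.004,0,-0.036,0,0,0,0.1],[-0.006,0,-0.048,0,0,0,0.1]],
])

```text
time_s: 27.68
tool_pos: [0.5497, -0.1072, 0.0743]
tool_rot: [-179.9, -0.0, 3.3]
force: [4.3, 0.9, -12.3]
grip_width: 0.0185
grasp_force: 55.0
```

Request:
servo_tool([
  [[-0.006,0,-0.018,0,0,0,0.1],[-0.014,0,-0.037,0,0,0,0.1],[-0.023,0,-0.054,0,0,0,0.1],[-0.035,0,-0.071,0,0,0,0.1]],
])

```text
time_s: 28.02
tool_pos: [0.5376, -0.1079, 0.097]
tool_rot: [-180.0, 0.2, 3.3]
force: [0.1, 1.2, -5.3]
grip_width: 0.0136
grasp_force: 50.9
```

The width fell to 13.6 mm, so the handle is slipping out below the pads. The real pad contact seems to lie higher than I assumed. I'll regrip deeper, feeling for the wheel face.

Request:
servo_tool([
  [[0,0,0,0,0,0,0.6],[0,0,-0.03,0,0,0,0.6],[0.05,0,-0.03,0,0,0,0.6],[0.05,0,-0.03,0,0,0,0.6],[0.05,0,0.03,0,0,0,0.6],[0.05,0,0.08,0,0,0,0.6],[0.05,0,0.115,0,0,0,0.6],[0.05,0,0.115,0,0,0,0.6]],
])

```text
time_s: 28.68
tool_pos: [0.5524, -0.1071, 0.0608]
tool_rot: [-179.9, 0.2, 3.3]
force: [-0.1, 0.7, -0.3]
grip_width: 0.0511
grasp_force: 0.0
```

Request:
servo_tool([
  [[0,0,0.004,0,0,0,0.6],[0,0,0.008,0,0,0,0.6],[0,0,0.012,0,0,0,0.6],[0,0,0.012,0,0,0,0.6],[0,0,0.012,0,0,0,0.6]],
])

```text
time_s: 29.1
tool_pos: [0.5546, -0.1073, 0.0596]
tool_rot: [180.0, -0.0, 3.3]
force: [0.6, 0.5, -0.7]
grip_width: 0.0522
grasp_force: 0.0
```

```bash
python3 - <<'E'
from h import *
state()
s,p=shot('scene');blobs(s,(0,150,90),(8,255,255),15,.086)
f=s['frame'][:,:,::-1]; cv2.imwrite('pics/c9.png',cv2.resize(f[120:220,170:303],(798,600),interpolation=cv2.INTER_CUBIC))
E
```

```text
29.1 [ 0.5546 -0.1073  0.0596] [ 1.7997e+02 -4.0000e-02  3.3300e+00] [ 0.6  0.5 -0.7] 0.052219350652508295 0.0 [ 40.  18. -37. 104.  13.  62. -88.]
[214.9 174.5] [212, 171, 8, 7, 35] [ 0.5698 -0.1059  0.086 ]
[267.7 195.3] [259, 188, 18, 16, 225] [0.5065 0.0504 0.086 ]
[283.6 208.5] [275, 201, 18, 16, 241] [0.5043 0.1112 0.086 ]
[300.  221.5] [291, 213, 19, 18, 266] [0.5009 0.169  0.086 ]
[430.1 256.3] [422, 249, 17, 15, 195] [0.3366 0.4486 0.086 ]
```

View pics/c9.png

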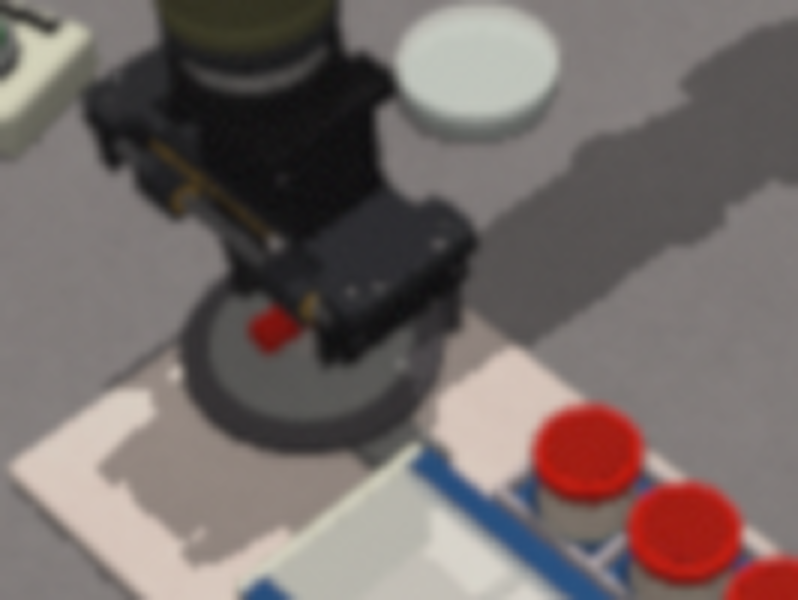

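Request:
servo_tool([
  [[-0.006,0,0.005,0,0,0,0.6],[-0.006,0,0.01,0,0,0,0.6],[-0.006,0,0.014,0,0,0,0.6],[-0.006,0,0.014,0,0,0,0.6],[-0.006,0,0.014,0,0,0,0.6]],
])

```text
time_s: 29.57
tool_pos: [0.5524, -0.1072, 0.0547]
tool_rot: [-180.0, 0.0, 3.3]
force: [0.2, 0.7, 0.3]
grip_width: 0.0524
grasp_force: 0.0
```

Request:
servo_tool([
  [[0,0,0.005,0,0,0,0.6],[0,0,0.01,0,0,0,0.6],[0,0,0.01,0,0,0,0.6],[0,0,0.01,0,0,0,0.6]],
])

```text
time_s: 29.9
tool_pos: [0.5524, -0.1073, 0.0517]
tool_rot: [-180.0, 0.0, 3.3]
force: [0.1, 0.4, -0.1]
grip_width: 0.0522
grasp_force: 0.0
```

No contact even at 0.052, so the tips really are recessed at this opening. I'll close here.

Request:
servo_tool([
  [[0,0,0,0,0,0,0.1],[0,0,0,0,0,0,0.1],[0,0,0,0,0,0,0.1],[0,0,0,0,0,0,0.1],[0,0,0,0,0,0,0.1],[0,0,0,0,0,0,0.1],[0,0,0,0,0,0,0.1],[0,0,0,0,0,0,0.1],[0,0,0,0,0,0,0.1]],
])

```text
time_s: 30.65
tool_pos: [0.5525, -0.1071, 0.0519]
tool_rot: [-180.0, -0.0, 3.3]
force: [0.4, 1.0, 0.9]
grip_width: 0.0186
grasp_force: 55.0
```

Request:
servo_tool([
  [[0,0,-0.012,0,0,0,0.1],[-0.002,0,-0.024,0,0,0,0.1],[-0.004,0,-0.036,0,0,0,0.1],[-0.006,0,-0.048,0,0,0,0.1]],
])

```text
time_s: 30.98
tool_pos: [0.5501, -0.1072, 0.0654]
tool_rot: [-180.0, 0.1, 3.3]
force: [3.5, -0.1, -12.6]
grip_width: 0.0189
grasp_force: 55.0
```

Request:
servo_tool([
  [[-0.006,0,-0.018,0,0,0,0.1],[-0.014,0,-0.037,0,0,0,0.1],[-0.023,0,-0.054,0,0,0,0.1],[-0.035,0,-0.071,0,0,0,0.1]],
])

```text
time_s: 31.32
tool_pos: [0.5395, -0.1077, 0.0878]
tool_rot: [-180.0, 0.0, 3.3]
force: [3.1, 0.3, -13.2]
grip_width: 0.0191
grasp_force: 55.0
```

Request:
servo_tool([
  [[-0.016,0,-0.018,0,0,0,0.1],[-0.033,0,-0.033,0,0,0,0.1],[-0.053,0,-0.047,0,0,0,0.1],[-0.074,0,-0.058,0,0,0,0.1]],
])

```text
time_s: 31.65
tool_pos: [0.5189, -0.109, 0.1069]
tool_rot: [180.0, -0.2, 3.4]
force: [2.8, 2.6, -2.3]
grip_width: 0.0186
grasp_force: 55.0
```

Request:
servo_tool([
  [[-0.02,0,-0.008,0,0,0,0.1],[-0.042,0,-0.013,0,0,0,0.1],[-0.065,0,-0.016,0,0,0,0.1],[-0.079,0,-0.017,0,0,0,0.1],[-0.079,0,-0.017,0,0,0,0.1]],
])

```text
time_s: 32.07
tool_pos: [0.4957, -0.1108, 0.1135]
tool_rot: [179.8, -0.2, 3.4]
force: [0.4, 3.2, 9.8]
grip_width: 0.0151
grasp_force: 54.1
```

```bash
python3 - <<'E'
from h import *
state()
s,p=shot('scene');blobs(s,(0,150,90),(8,255,255),15,.086)
f=s['frame'][:,:,::-1]; cv2.imwrite('pics/c10.png',cv2.resize(f[100:220,150:310],(800,600),interpolation=cv2.INTER_CUBIC))
E
```

```text
32.0667 [ 0.4957 -0.1108  0.1135] [179.84  -0.24   3.35] [0.4 3.2 9.8] 0.015053707747828288 54.12589073181152 [ 46.   7. -38. 109.   5.  66. -81.]
[229. 150.] [225, 143, 10, 16, 68] [ 0.4793 -0.1546  0.086 ]
[267.7 195.3] [259, 188, 18, 16, 225] [0.5065 0.0504 0.086 ]
[283.6 208.5] [275, 201, 18, 16, 241] [0.5043 0.111  0.086 ]
[300.  221.4] [291, 213, 19, 18, 268] [0.5007 0.1689 0.086 ]
[430.1 256.3] [422, 249, 17, 15, 195] [0.3366 0.4486 0.086 ]
```

View pics/c10.png

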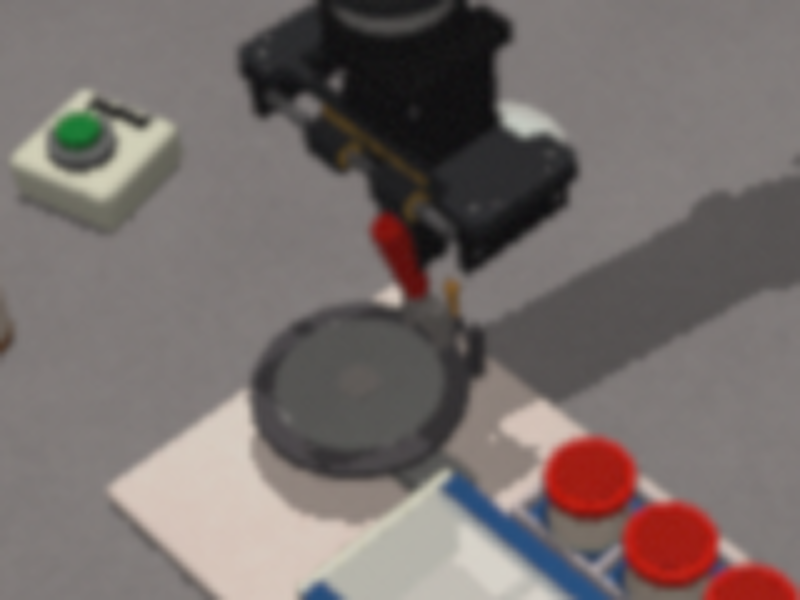

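The handle stands at about 70° in the picture (crop 400,255), already past the spring's change-over point. I'll open so it snaps upright, rise a little and check.

Request:
servo_tool([
  [[0,0,0,0,0,0,0.6],[0,0,0,0,0,0,0.6],[0,0,0,0,0,0,0.6],[0,0,-0.02,0,0,0,0.6],[0,0,-0.04,0,0,0,0.6],[0,0,-0.04,0,0,0,0.6]],
], grip_force=20)

```text
time_s: 32.62
tool_pos: [0.4953, -0.1112, 0.1237]
tool_rot: [179.9, -0.1, 3.3]
force: [-0.1, -0.4, 0.7]
grip_width: 0.0464
grasp_force: 0.0
```

```bash
python3 - <<'E'
from h import *
state()
s,p=shot('scene')
for z in(.106,.139,.172):blobs(s,(0,150,90),(8,255,255),15,z,(200,100,250,185))
m=cv2.inRange(cv2.cvtColor(s['frame'],cv2.COLOR_RGB2HSV),(0,150,90),(8,255,255))[100:185,200:250]
vs,us=np.nonzero(m); vs+=100;us+=200
for v in np.unique(vs)[::3]: print(v,us[vs==v].min(),us[vs==v].max(),ray(s,us[vs==v].mean(),v,.139)[:2].round(3), np.median(p[v,us[vs==v]],axis=0).round(3))
E
```

```text
32.6167 [ 0.4953 -0.1112  0.1237] [ 1.7992e+02 -1.1000e-01  3.3100e+00] [-0.1 -0.4  0.7] 0.046430956923139935 0.0 [ 46.   7. -38. 108.   4.  67. -81.]
[233. 151.] [231, 144, 6, 14, 44] [ 0.4837 -0.1275  0.106 ]
[233. 151.] [231, 144, 6, 14, 44] [ 0.5016 -0.1017  0.139 ]
[233. 151.] [231, 144, 6, 14, 44] [ 0.5195 -0.0759  0.172 ]
144 231 231 [ 0.489 -0.127] [ 0.501 -0.108  0.162]
147 231 234 [ 0.493 -0.115] [ 0.5   -0.105  0.151]
150 232 234 [ 0.499 -0.105] [ 0.499 -0.105  0.139]
153 232 235 [ 0.506 -0.095] [ 0.499 -0.104  0.126]
156 233 235 [ 0.512 -0.085] [ 0.498 -0.104  0.114]
```

The handle is vertical: its depth points sit at x≈0.50, y≈−0.105 over z 0.114–0.162. I'll close on it and start cranking.

Request:
servo_tool([
  [[0,0,0,0,0,0,0.1],[0,0,0,0,0,0,0.1],[0,0,0,0,0,0,0.1],[0,0,0,0,0,0,0.1],[0,0,0,0,0,0,0.1],[0,0,0,0,0,0,0.1],[0,0,0,0,0,0,0.1]],
], grip_force=18)

```text
time_s: 33.25
tool_pos: [0.4943, -0.1106, 0.1219]
tool_rot: [-180.0, 0.0, 3.3]
force: [0.4, 0.4, -0.8]
grip_width: 0.0195
grasp_force: 18.0
```

Request:
servo_tool([
  [[0.001,-0.016,0,0,0,0,0.1],[0.003,-0.032,0,0,0,0,0.1],[0.006,-0.048,0,0,0,0,0.1],[0.011,-0.063,0,0,0,0,0.1],[0.017,-0.078,0,0,0,0,0.1],[0.025,-0.092,0,0,0,0,0.1]],
])

```text
time_s: 33.75
tool_pos: [0.5002, -0.0822, 0.1219]
tool_rot: [180.0, 0.0, 3.3]
force: [-1.5, -3.4, -1.3]
grip_width: 0.0196
grasp_force: 18.0
```

```bash
python3 - <<'E'
from h import *
state()
t,_=shot('top');blobs(t,(0,150,90),(8,255,255),15,.07)
E
```

```text
33.75 [ 0.5002 -0.0822  0.1219] [1.7998e+02 3.0000e-02 3.3500e+00] [-1.5 -3.4 -1.3] 0.01955788731090301 18.013521500397474 [ 44.   7. -40. 108.   5.  67. -84.]
[235.3 196.4] [229, 191, 14, 12, 137] [0.5072 0.036  0.07  ]
[199.2 199.3] [193, 193, 13, 13, 134] [0.501 0.159 0.07 ]
[216.7 197.8] [211, 192, 13, 13, 130] [0.5041 0.0996 0.07  ]
[117.  257.6] [112, 252, 11, 12, 107] [0.3125 0.4389 0.07  ]
```

Request:
servo_tool([
  [[0.018,-0.026,0,0,0,0,0.1],[0.041,-0.049,0,0,0,0,0.1],[0.067,-0.067,0,0,0,0,0.1],[0.096,-0.081,0,0,0,0,0.1],[0.127,-0.089,0,0,0,0,0.1],[0.159,-0.092,0,0,0,0,0.1],[0.191,-0.089,0,0,0,0,0.1],[0.222,-0.081,0,0,0,0,0.1],[0.251,-0.067,0,0,0,0,0.1],[0.278,-0.049,0,0,0,0,0.1],[0.3,-0.026,0,0,0,0,0.1],[0.319,0,0,0,0,0,0.1]],
])

```text
time_s: 34.8
tool_pos: [0.5963, -0.0769, 0.1219]
tool_rot: [-179.9, 0.0, 3.4]
force: [-4.5, 0.0, 2.5]
grip_width: 0.0193
grasp_force: 18.0
```

```bash
python3 - <<'E'
from h import *
state()
r=.184
for a,b in((150,270),(270,370)):
    print([[round(float(r*(np.cos(np.deg2rad(a))-np.cos(np.deg2rad(w)))),3),round(float(-r*(np.sin(np.deg2rad(w))-np.sin(np.deg2rad(a)))),3)] for w in range(a+10,b+1,10)])
P=get_obs()['tool_pos']-[.5488,-.1085,0];e=R.from_euler('z',-3.5,degrees=True).apply(P);print(e,np.hypot(*e[:2]),180-np.degrees(np.arctan2(e[1],e[0])))
E
```

```text
34.8 [ 0.5963 -0.0769  0.1219] [-1.7992e+02  5.0000e-02  3.3500e+00] [-4.5  0.   2.5] 0.019328557137534487 18.005981657188386 [ 37.  20. -39.  95.  13.  70. -91.]
[[0.014, 0.029], [0.022, 0.06], [0.025, 0.092], [0.022, 0.124], [0.014, 0.155], [-0.0, 0.184], [-0.018, 0.21], [-0.041, 0.233], [-0.067, 0.251], [-0.096, 0.265], [-0.127, 0.273], [-0.159, 0.276]]
[[-0.032, -0.003], [-0.063, -0.011], [-0.092, -0.025], [-0.118, -0.043], [-0.141, -0.066], [-0.159, -0.092], [-0.173, -0.121], [-0.181, -0.152], [-0.184, -0.184], [-0.181, -0.216]]
[0.04930191 0.02863918 0.12190304] 0.05701649978906905 149.84795583695347
```

Request:
servo_tool([
  [[0.014,0.029,0,0,0,0,0.1],[0.022,0.06,0,0,0,0,0.1],[0.025,0.092,0,0,0,0,0.1],[0.022,0.124,0,0,0,0,0.1],[0.014,0.155,0,0,0,0,0.1],[0,0.184,0,0,0,0,0.1],[-0.018,0.21,0,0,0,0,0.1],[-0.041,0.233,0,0,0,0,0.1],[-0.067,0.251,0,0,0,0,0.1],[-0.096,0.265,0,0,0,0,0.1],[-0.127,0.273,0,0,0,0,0.1],[-0.159,0.276,0,0,0,0,0.1]],
])

```text
time_s: 35.8
tool_pos: [0.5526, -0.1628, 0.122]
tool_rot: [180.0, -0.1, 3.3]
force: [2.2, 4.9, -3.6]
grip_width: 0.0194
grasp_force: 18.1
```

Request:
servo_tool([
  [[-0.032,-0.003,0,0,0,0,0.1],[-0.063,-0.011,0,0,0,0,0.1],[-0.092,-0.025,0,0,0,0,0.1],[-0.118,-0.043,0,0,0,0,0.1],[-0.141,-0.066,0,0,0,0,0.1],[-0.159,-0.092,0,0,0,0,0.1]],
])

```text
time_s: 36.3
tool_pos: [0.5037, -0.1391, 0.1221]
tool_rot: [179.8, -0.1, 3.3]
force: [5.5, 1.2, -7.9]
grip_width: 0.0192
grasp_force: 18.0
```

```bash
python3 - <<'E'
from h import *
state()
P=get_obs()['tool_pos']-[.5488,-.1085,0];e=R.from_euler('z',-3.5,degrees=True).apply(P);print(e,np.hypot(*e[:2]),180-np.degrees(np.arctan2(e[1],e[0])))
t,_=shot('top');blobs(t,(0,150,90),(8,255,255),15,.07)
r=.184;a=330
print([[round(float(r*(np.cos(np.deg2rad(a))-np.cos(np.deg2rad(w)))),3),round(float(-r*(np.sin(np.deg2rad(w))-np.sin(np.deg2rad(a)))),3)] for w in range(a+5,a+46,5)])
E
```

```text
36.3 [ 0.5037 -0.1391  0.1221] [ 1.7983e+02 -1.4000e-01  3.2900e+00] [ 5.5  1.2 -7.9] 0.019213945070431983 18.01223682006821 [ 48.   9. -39. 106.   6.  67. -79.]
[-0.04691248 -0.02774021  0.12207876] 0.054500457254445515 329.4034003817063
[117.  257.6] [112, 252, 11, 12, 107] [0.3125 0.4389 0.07  ]
[[-0.007, -0.014], [-0.014, -0.029], [-0.018, -0.044], [-0.022, -0.06], [-0.024, -0.076], [-0.025, -0.092], [-0.024, -0.108], [-0.022, -0.124], [-0.018, -0.14]]
```

Request:
servo_tool([
  [[-0.007,-0.014,0,0,0,0,0.1],[-0.014,-0.029,0,0,0,0,0.1],[-0.018,-0.044,0,0,0,0,0.1],[-0.022,-0.06,0,0,0,0,0.1],[-0.024,-0.076,0,0,0,0,0.1],[-0.025,-0.092,0,0,0,0,0.1],[-0.024,-0.108,0,0,0,0,0.1],[-0.024,-0.118,0,0,0,0,0.1],[-0.023,-0.125,0,0,0,0,0.1],[-0.023,-0.125,0,0,0,0,0.1]],
])

```text
time_s: 37.18
tool_pos: [0.4942, -0.1035, 0.122]
tool_rot: [179.7, 0.1, 3.3]
force: [1.5, -6.7, -6.3]
grip_width: 0.0197
grasp_force: 18.0
```

```bash
python3 - <<'E'
from h import *
state()
P=get_obs()['tool_pos']-[.5488,-.1085,0];e=R.from_euler('z',-3.5,degrees=True).apply(P);print(e,np.hypot(*e[:2]),180-np.degrees(np.arctan2(e[1],e[0])))
t,_=shot('top');blobs(t,(0,70,70),(12,255,255),15,.07)
s,_=shot('scene');blobs(s,(0,70,70),(12,255,255),15,.07)
f=s['frame'][:,:,::-1]; cv2.imwrite('pics/c11.png',cv2.resize(f[100:290,160:330],(536,600),interpolation=cv2.INTER_CUBIC))
E
```

```text
37.1833 [ 0.4942 -0.1035  0.122 ] [1.7975e+02 6.0000e-02 3.2800e+00] [ 1.5 -6.7 -6.3] 0.01967396290350847 18.021092147100717 [ 47.   7. -40. 108.   5.  67. -82.]
[-0.05421291  0.00833619  0.12204095] 0.054850087971956334 8.74176237425587
[342.8 142.9] [337, 136, 13, 13, 70] [ 0.6819 -0.3394  0.07  ]
[ 53.3 181.6] [35, 176, 40, 13, 96] [0.5751 0.6525 0.07  ]
[ 87.2 212.1] [79, 181, 17, 65, 220] [0.4681 0.5382 0.07  ]
[ 80.9 216.3] [70, 182, 20, 71, 240] [0.4547 0.5594 0.07  ]
[ 66.5 221.3] [52, 185, 31, 75, 1104] [0.4391 0.6078 0.07  ]
[ 51.5 219.9] [42, 189, 18, 65, 284] [0.4453 0.6583 0.07  ]
[117.2 257.6] [111, 251, 14, 14, 151] [0.3123 0.4385 0.07  ]
[341.4  32.5] [335, 11, 12, 46, 57] [-0.3057 -0.3835  0.07  ]
[314.7  28.1] [309, 13, 17, 35, 47] [-0.249  -0.4838  0.07  ]
[309.8  65.9] [307, 58, 10, 14, 20] [-0.0342 -0.3066  0.07  ]
[338.1  65.2] [333, 58, 9, 14, 17] [-0.1175 -0.2372  0.07  ]
[234.4 153.5] [231, 145, 8, 15, 61] [ 0.4679 -0.1445  0.07  ]
[134.2 156.5] [133, 151, 5, 12, 16] [ 0.704 -0.34   0.07 ]
[145.7 170.5] [140, 167, 12, 6, 22] [ 0.7066 -0.267   0.07  ]
[430.2 256.3] [422, 249, 18, 16, 217] [0.3251 0.4481 0.07  ]
[486.8 294.8] [460, 279, 52, 31, 180] [0.3137 0.5892 0.07  ]
[427.  338.4] [407, 298, 40, 80, 415] [0.4999 0.5524 0.07  ]
[461.8 349.9] [431, 308, 58, 76, 2213] [0.4654 0.6139 0.07  ]
[489.4 357.7] [479, 330, 22, 54, 239] [0.4367 0.6597 0.07  ]
[501.1 363.1] [494, 342, 15, 42, 44] [0.4286 0.6807 0.07  ]
[419.7 377.2] [417, 374, 7, 8, 33] [0.5761 0.5851 0.07  ]
```

View pics/c11.png

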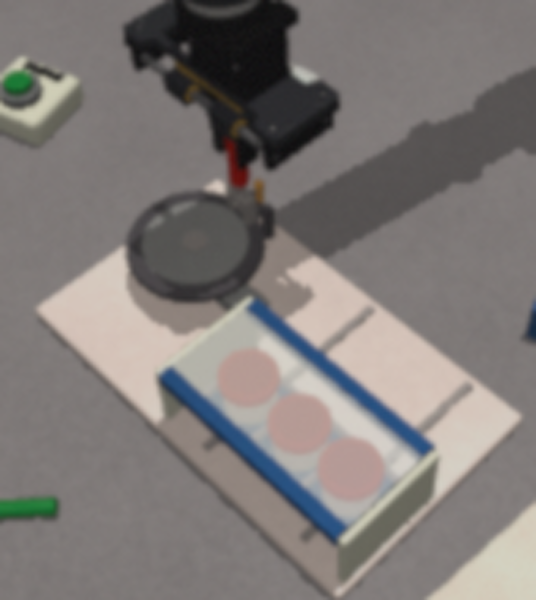

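The picture shows three pale-red lids under the clear roof (crop 248,378; 299,423; 350,468). The force confirms the wheel is at its stop. I'll release, rise and go to the button.

Request:
servo_tool([
  [[0,0.012,0,0,0,0,0.1],[0,0.012,0,0,0,0,0.6],[0,0.012,0,0,0,0,0.6],[0,0.012,0,0,0,0,0.6],[0,0.012,0,0,0,0,0.6],[0,0.012,-0.08,0,0,0,0.6],[0,0.012,-0.18,0,0,0,0.6],[0,0.012,-0.3,0,0,0,0.6],[0,0.012,-0.3,0,0,0,0.5]],
])

```text
time_s: 38.03
tool_pos: [0.499, -0.1044, 0.2191]
tool_rot: [179.8, -0.6, 3.4]
force: [2.6, -0.2, 0.9]
grip_width: 0.0495
grasp_force: 0.0
```

```bash
python3 - <<'E'
from h import *
state()
t,_=shot('top');blobs(t,(50,80,50),(85,255,255),20,.057)
blobs(t,(0,150,90),(8,255,255),10,.172)
plan([(.553,-.412,.15,3.5),(.553,-.412,.075,3.5)])
E
```

```text
38.0333 [ 0.499  -0.1044  0.2191] [179.75  -0.59   3.37] [ 2.6 -0.2  0.9] 0.049491925917935095 0.0 [ 48.   2. -40. 101.   1.  77. -79.]
[45.5 92. ] [36, 86, 20, 13, 258] [0.8906 0.6854 0.057 ]
[365.1 179.7] [361, 176, 9, 8, 51] [ 0.5533 -0.4137  0.057 ]
[117.  257.6] [112, 252, 11, 12, 106] [0.3167 0.4129 0.172 ]
[0.1221, 1.0341, 0.2248, 0.001, -0.0023, -0.0008]
[0.1203, 1.0333, 0.4748, 0.001, -0.0023, -0.0008]
```

My small back-off before releasing may have eased the wheel off its stop. I'll regrip and press it home again, this time releasing without backing off.

Request:
servo_tool([
  [[-0.008,0,0.1,0,0,0,0.6],[-0.012,0,0.2,0,0,0,0.6],[-0.012,0,0.3,0,0,0,0.6],[-0.012,0,0.31,0,0,0,0.6],[-0.012,0,0.31,0,0,0,0.1],[-0.012,0,0.31,0,0,0,0.1],[-0.012,0,0.31,0,0,0,0.1],[-0.012,0,0.31,0,0,0,0.1],[-0.012,0,0.31,0,0,0,0.1],[-0.012,0,0.31,0,0,0,0.1]],
])

```text
time_s: 38.92
tool_pos: [0.492, -0.1047, 0.12]
tool_rot: [179.9, -0.1, 3.3]
force: [-0.4, -0.2, 0.3]
grip_width: 0.0198
grasp_force: 0.4
```

Request:
servo_tool([
  [[0,-0.005,0,0,0,0,0.1],[0,-0.01,0,0,0,0,0.1],[0,-0.015,0,0,0,0,0.1],[0,-0.018,0,0,0,0,0.1],[0,-0.018,0,0,0,0,0.1]],
])

```text
time_s: 39.33
tool_pos: [0.4919, -0.1035, 0.12]
tool_rot: [179.6, -0.1, 3.2]
force: [1.5, -8.5, 1.4]
grip_width: 0.0194
grasp_force: 18.0
```

Request:
servo_tool([
  [[0,0,0,0,0,0,0.6],[0,0,0,0,0,0,0.6],[0,0,0,0,0,0,0.6],[0,0.012,0,0,0,0,0.6],[0,0.012,-0.1,0,0,0,0.6],[0,0.012,-0.2,0,0,0,0.6],[0,0.012,-0.3,0,0,0,0.4],[0.05,0.1,-0.3,0,0,0,0.2],[0.1,0.2,-0.3,0,0,0,0],[0.13,0.33,-0.3,0,0,0,0],[0.14,0.46,-0.3,0,0,0,0],[0.14,0.59,-0.3,0,0,0,0]],
])

```text
time_s: 40.33
tool_pos: [0.544, -0.2738, 0.2084]
tool_rot: [-179.9, 0.0, 3.5]
force: [0.2, -0.5, -0.8]
grip_width: 0.0202
grasp_force: 0.0
```

Request:
servo_tool([
  [[0,0.13,0.02,0,0,0,0],[0,0.26,0.08,0,0,0,0],[0,0.36,0.18,0,0,0,0],[0,0.42,0.26,0,0,0,0],[0,0.44,0.32,0,0,0,0],[0,0.44,0.32,0,0,0,0],[0,0.44,0.32,0,0,0,0],[0,0.44,0.32,0,0,0,0]],
])

```text
time_s: 41.0
tool_pos: [0.5523, -0.4036, 0.1144]
tool_rot: [-180.0, -0.1, 3.4]
force: [0.2, 0.9, -0.4]
grip_width: 0.0007
grasp_force: 0.0
```

```bash
python3 - <<'E'
from h import *
state()
plan([(.5533,-.412,.075,3.5),(.5533,-.412,.057,3.5)])
E
```

```text
41.0 [ 0.5523 -0.4036  0.1144] [-1.7998e+02 -1.0000e-01  3.4500e+00] [ 0.2  0.9 -0.4] 0.0006733368431519597 0.0 [ 56.  28. -30.  83.  14.  72. -62.]
[0.0014, 0.0282, 0.1313, -0.0001, -0.0006, -0.0003]
[0.0013, 0.0283, 0.1913, -0.0001, -0.0006, -0.0003]
```

Request:
servo_tool([
  [[0.001,0.027,0.06,0,0,0,0],[0.001,0.027,0.12,0,0,0,0],[0.001,0.027,0.17,0,0,0,0],[0.001,0.027,0.18,0,0,0,0],[0.001,0.027,0.19,0,0,0,0],[0.001,0.027,0.195,0,0,0,0],[0.001,0.027,0.195,0,0,0,0]],
])

```text
time_s: 41.58
tool_pos: [0.5524, -0.4131, 0.0556]
tool_rot: [180.0, -0.1, 3.4]
force: [-0.5, 0.1, -0.5]
grip_width: 0.0005
grasp_force: 0.0
```

Request:
servo_tool([
  [[0,0,0.008,0,0,0,0],[0,0,0.016,0,0,0,0],[0,0,0.02,0,0,0,0],[0,0,0.02,0,0,0,0],[0,0,0.02,0,0,0,0]],
])

```text
time_s: 42.0
tool_pos: [0.5516, -0.4133, 0.0485]
tool_rot: [180.0, 0.0, 3.3]
force: [-0.2, 0.0, 0.0]
grip_width: 0.0004
grasp_force: 0.0
```

Request:
servo_tool([
  [[0,0,0.008,0,0,0,0],[0,0,0.016,0,0,0,0],[0,0,0.016,0,0,0,0],[0,0,0.016,0,0,0,0]],
])

```text
time_s: 42.33
tool_pos: [0.5515, -0.4131, 0.0434]
tool_rot: [-180.0, 0.0, 3.3]
force: [0.1, -0.2, 0.5]
grip_width: 0.0005
grasp_force: 0.0
```

Request:
servo_tool([
  [[0,0,0.008,0,0,0,0],[0,0,0.016,0,0,0,0],[0,0,0.016,0,0,0,0],[0,0,0.016,0,0,0,0]],
])

```text
time_s: 42.67
tool_pos: [0.5515, -0.4132, 0.0386]
tool_rot: [-180.0, 0.0, 3.3]
force: [0.2, 0.5, -0.1]
grip_width: 0.0002
grasp_force: 0.0
```

```bash
python3 - <<'E'
from h import *
s,p=shot('scene');blobs(s,(50,80,50),(85,255,255),5,.057,(140,100,190,150))
f=s['frame'][:,:,::-1]; cv2.imwrite('pics/c12.png',cv2.resize(f[70:160,105:225],(800,600),interpolation=cv2.INTER_CUBIC))
E
```

```text
[164.9 127.1] [161, 125, 9, 5, 32] [ 0.5576 -0.4023  0.057 ]
```

View pics/c12.png

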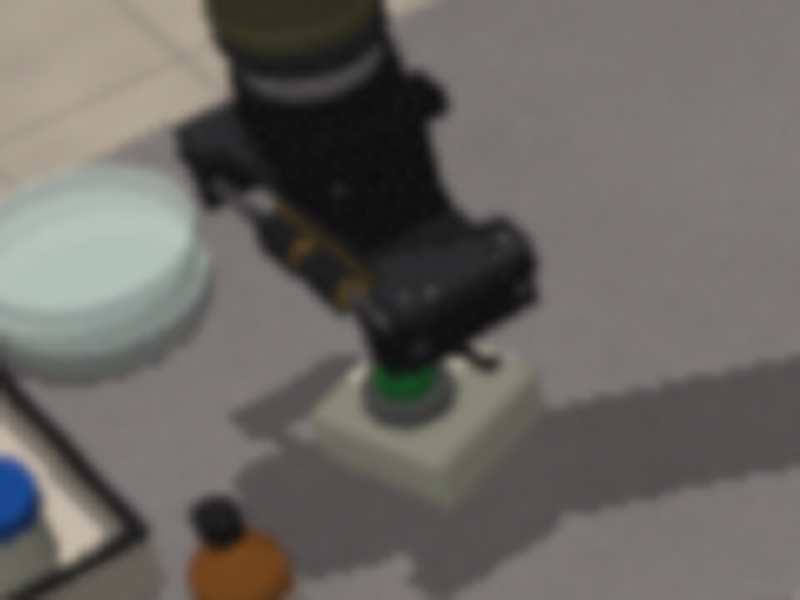

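The gripper is right over the button (crop 405,385) with its tips just short of it. The real finger ends lie roughly 20 mm behind the stated TCP, which also explains the earlier slips. I'll continue down by feel.

Request:
servo_tool([
  [[0,0,0.008,0,0,0,0],[0,0,0.012,0,0,0,0],[0,0,0.012,0,0,0,0],[0,0,0.012,0,0,0,0]],
])

```text
time_s: 43.05
tool_pos: [0.552, -0.4134, 0.0357]
tool_rot: [180.0, -0.0, 3.3]
force: [-0.1, -0.3, 2.2]
grip_width: 0.0008
grasp_force: 0.9
```

Request:
servo_tool([
  [[0,0,0.006,0,0,0,0],[0,0,0.012,0,0,0,0],[0,0,0.012,0,0,0,0],[0,0,0.012,0,0,0,0]],
])

```text
time_s: 43.38
tool_pos: [0.552, -0.4135, 0.0322]
tool_rot: [180.0, -0.0, 3.3]
force: [-0.3, -0.0, 3.4]
grip_width: 0.0008
grasp_force: 1.9
```

Request:
servo_tool([
  [[0,0,0.006,0,0,0,0],[0,0,0.012,0,0,0,0],[0,0,0.016,0,0,0,0],[0,0,0.016,0,0,0,0],[0,0,0.016,0,0,0,0]],
])

```text
time_s: 43.8
tool_pos: [0.5521, -0.4135, 0.0302]
tool_rot: [179.9, -0.0, 3.3]
force: [-4.2, 3.0, 16.4]
grip_width: 0.0005
grasp_force: 8.6
```

The button bottomed at 16 N. I'll rise and return to the handle.

Request:
servo_tool([
  [[0,0,-0.05,0,0,0,0],[0,0,-0.12,0,0,0,0],[0,0,-0.24,0,0,0,0],[0,0,-0.36,0,0,0,0],[0,-0.05,-0.48,0,0,0,0],[0,-0.12,-0.58,0,0,0,0.3],[0,-0.24,-0.62,0,0,0,0.6],[0,-0.37,-0.63,0,0,0,0.6],[-0.05,-0.5,-0.63,0,0,0,0.6],[-0.1,-0.63,-0.63,0,0,0,0.6],[-0.15,-0.75,-0.63,0,0,0,0.6],[-0.19,-0.87,-0.63,0,0,0,0.6]],
])

```text
time_s: 44.8
tool_pos: [0.4777, -0.1541, 0.2151]
tool_rot: [-180.0, 0.1, 3.3]
force: [0.1, 0.7, 0.1]
grip_width: 0.0391
grasp_force: 0.0
```

```bash
python3 - <<'E'
from h import *
state()
s,_=shot('scene');blobs(s,(50,80,50),(85,255,255),5,.057,(140,100,190,150))
plan([(.493,-.1045,.2,3.4),(.493,-.1045,.116,3.4)])
E
```

```text
44.8 [ 0.4777 -0.1541  0.2151] [-1.7999e+02  1.1000e-01  3.3300e+00] [0.1 0.7 0.1] 0.03914197815203986 0.0 [ 53.   2. -39. 101.   1.  77. -72.]
[165.1 125.9] [161, 123, 9, 7, 53] [ 0.554  -0.4068  0.057 ]
[0.0654, -0.1324, 0.0513, -0.0009, 0.0014, 0.0024]
[0.0666, -0.1316, 0.3313, -0.0009, 0.0014, 0.0024]
```

Request:
servo_tool([
  [[0.04,-0.08,0,0,0,0,0.6],[0.065,-0.125,0,0,0,0,0.6],[0.065,-0.125,0,0,0,0,0.6],[0.065,-0.125,0,0,0,0,0.6],[0.065,-0.125,0,0,0,0,0.6]],
])

```text
time_s: 45.27
tool_pos: [0.4963, -0.1186, 0.2155]
tool_rot: [180.0, 0.1, 3.3]
force: [0.4, -0.5, -0.4]
grip_width: 0.0522
grasp_force: 0.0
```

```bash
python3 - <<'E'
from h import *
state()
plan([(.493,-.1045,.116,3.4)])
E
```

```text
45.2667 [ 0.4963 -0.1186  0.2155] [1.7999e+02 7.0000e-02 3.2700e+00] [ 0.4 -0.5 -0.4] 0.05220486954351898 0.0 [ 50.   3. -41. 100.   2.  78. -78.]
[-0.008, -0.0476, 0.3316, 0.0001, 0.0004, -0.0007]
```

Request:
servo_tool([
  [[-0.006,-0.048,0,0,0,0,0.6],[-0.006,-0.048,0,0,0,0,0.6],[-0.006,-0.048,0.1,0,0,0,0.6],[-0.006,-0.048,0.2,0,0,0,0.6],[-0.006,-0.048,0.29,0,0,0,0.6],[-0.006,-0.048,0.33,0,0,0,0.6],[-0.006,-0.048,0.33,0,0,0,0.1],[-0.006,-0.048,0.33,0,0,0,0.1],[-0.006,-0.048,0.33,0,0,0,0.1],[-0.006,-0.048,0.33,0,0,0,0.1],[-0.006,-0.048,0.33,0,0,0,0.1],[-0.006,-0.048,0.33,0,0,0,0.1]],
])

```text
time_s: 46.27
tool_pos: [0.495, -0.1035, 0.118]
tool_rot: [179.9, -0.1, 3.3]
force: [-0.1, -3.1, 2.4]
grip_width: 0.0202
grasp_force: 2.0
```

```bash
python3 - <<'E'
from h import *
state()
P=get_obs()['tool_pos']-[.5488,-.1085,0];e=R.from_euler('z',-3.5,degrees=True).apply(P);print(e)
r=.184;D=np.deg2rad
for a,b in((366,246),(246,126),(126,6)):
    print([[round(float(r*(np.cos(D(a))-np.cos(D(w)))),3),round(float(-r*(np.sin(D(w))-np.sin(D(a)))),3)] for w in range(a-10,b-1,-10)])
E
```

```text
46.2667 [ 0.495  -0.1035  0.118 ] [ 1.7993e+02 -9.0000e-02  3.3300e+00] [-0.1 -3.1  2.4] 0.020212941607297717 2.0468666379747447 [ 48.   7. -42. 108.   5.  66. -82.]
[-0.05343051  0.00831806  0.11799788]
[[-0.001, 0.032], [0.004, 0.064], [0.015, 0.094], [0.03, 0.122], [0.051, 0.147], [0.075, 0.168], [0.102, 0.185], [0.132, 0.196], [0.164, 0.202], [0.196, 0.203], [0.228, 0.198], [0.258, 0.187]]
[[0.028, -0.016], [0.053, -0.036], [0.074, -0.06], [0.091, -0.087], [0.102, -0.117], [0.108, -0.149], [0.109, -0.181], [0.104, -0.213], [0.093, -0.243], [0.078, -0.271], [0.058, -0.296], [0.033, -0.317]]
[[-0.027, -0.017], [-0.057, -0.028], [-0.089, -0.034], [-0.121, -0.035], [-0.153, -0.03], [-0.183, -0.019], [-0.211, -0.004], [-0.236, 0.017], [-0.257, 0.041], [-0.274, 0.068], [-0.285, 0.098], [-0.291, 0.13]]
```

Request:
servo_tool([
  [[0,0,0,0,0,0,0.1],[0,0,0,0,0,0,0.1],[-0.003,0.016,0,0,0,0,0.1],[-0.004,0.032,0,0,0,0,0.1],[0.001,0.064,0,0,0,0,0.1],[0.012,0.094,0,0,0,0,0.1],[0.028,0.122,0,0,0,0,0.1],[0.049,0.147,0,0,0,0,0.1],[0.073,0.168,0,0,0,0,0.1],[0.1,0.185,0,0,0,0,0.1],[0.13,0.196,0,0,0,0,0.1],[0.162,0.202,0,0,0,0,0.1]],
])

```text
time_s: 47.27
tool_pos: [0.5463, -0.1621, 0.1179]
tool_rot: [179.9, 0.0, 3.3]
force: [-3.2, -0.5, 8.3]
grip_width: 0.0192
grasp_force: 18.0
```

```bash
python3 - <<'E'
from h import *
state()
P=get_obs()['tool_pos']-[.5488,-.1085,0];e=R.from_euler('z',-3.5,degrees=True).apply(P);print(e,np.hypot(*e[:2]),180-np.degrees(np.arctan2(e[1],e[0])))
r=.184;D=np.deg2rad
for a,b in((276,156),(156,36),(36,6)):
    print([[round(float(r*(np.cos(D(a))-np.cos(D(w)))),3),round(float(-r*(np.sin(D(w))-np.sin(D(a)))),3)] for w in range(a-10,b-1,-10)])
E
```

```text
47.2667 [ 0.5463 -0.1621  0.1179] [1.7994e+02 4.0000e-02 3.2500e+00] [-3.2 -0.5  8.3] 0.019237818816506335 18.014963027089834 [ 48.  16. -39. 100.  11.  68. -81.]
[-0.00575604 -0.05334669  0.11793274] 0.05365633033267084 276.1583109938425
[[0.032, 0.001], [0.064, -0.004], [0.094, -0.015], [0.122, -0.03], [0.147, -0.051], [0.168, -0.075], [0.185, -0.102], [0.196, -0.132], [0.202, -0.164], [0.203, -0.196], [0.198, -0.228], [0.187, -0.258]]
[[-0.016, -0.028], [-0.036, -0.053], [-0.06, -0.074], [-0.087, -0.091], [-0.117, -0.102], [-0.149, -0.108], [-0.181, -0.109], [-0.213, -0.104], [-0.243, -0.093], [-0.271, -0.078], [-0.296, -0.058], [-0.317, -0.033]]
[[-0.017, 0.027], [-0.028, 0.057], [-0.034, 0.089]]
```

Request:
servo_tool([
  [[0.032,0.004,0,0,0,0,0.1],[0.064,0,0,0,0,0,0.1],[0.095,-0.011,0,0,0,0,0.1],[0.124,-0.028,0,0,0,0,0.1],[0.149,-0.049,0,0,0,0,0.1],[0.17,-0.074,0,0,0,0,0.1],[0.187,-0.102,0,0,0,0,0.1],[0.198,-0.132,0,0,0,0,0.1],[0.204,-0.164,0,0,0,0,0.1],[0.205,-0.196,0,0,0,0,0.1],[0.2,-0.228,0,0,0,0,0.1],[0.188,-0.259,0,0,0,0,0.1]],
])

```text
time_s: 48.27
tool_pos: [0.5992, -0.0814, 0.118]
tool_rot: [179.9, -0.1, 3.3]
force: [0.9, -2.9, 6.3]
grip_width: 0.0191
grasp_force: 18.0
```

Request:
servo_tool([
  [[-0.016,-0.028,0,0,0,0,0.1],[-0.036,-0.053,0,0,0,0,0.1],[-0.06,-0.074,0,0,0,0,0.1],[-0.087,-0.091,0,0,0,0,0.1],[-0.117,-0.102,0,0,0,0,0.1],[-0.149,-0.108,0,0,0,0,0.1],[-0.181,-0.109,0,0,0,0,0.1],[-0.213,-0.104,0,0,0,0,0.1],[-0.243,-0.093,0,0,0,0,0.1],[-0.271,-0.078,0,0,0,0,0.1],[-0.296,-0.058,0,0,0,0,0.1],[-0.317,-0.033,0,0,0,0,0.1]],
])

```text
time_s: 49.27
tool_pos: [0.5044, -0.0756, 0.118]
tool_rot: [180.0, -0.3, 3.3]
force: [5.0, -0.6, 3.8]
grip_width: 0.0193
grasp_force: 18.0
```

```bash
python3 - <<'E'
from h import *
state()
P=get_obs()['tool_pos']-[.5488,-.1085,0];e=R.from_euler('z',-3.5,degrees=True).apply(P);print(e,np.hypot(*e[:2]),180-np.degrees(np.arctan2(e[1],e[0])))
t,_=shot('top');blobs(t,(0,150,90),(8,255,255),15,.07)
E
```

```text
49.2667 [ 0.5044 -0.0756  0.118 ] [179.98  -0.32   3.35] [ 5.  -0.6  3.8] 0.01929053187186535 18.003022943157703 [ 45.   8. -42. 108.   5.  66. -85.]
[-0.04232807  0.03558868  0.11802444] 0.05530116906037725 40.05652220175486
[216.7 197.1] [211, 191, 13, 13, 130] [0.5068 0.0995 0.07  ]
[234.8 195.7] [229, 190, 12, 12, 126] [0.5098 0.0378 0.07  ]
[199.3 198.5] [193, 192, 13, 13, 129] [0.5037 0.1586 0.07  ]
[117.  257.6] [112, 252, 11, 12, 106] [0.3123 0.439  0.07  ]
```

Request:
servo_tool([
  [[-0.01,0.013,0,0,0,0,0.1],[-0.018,0.027,0,0,0,0,0.1],[-0.025,0.042,0,0,0,0,0.1],[-0.031,0.056,0,0,0,0,0.1],[-0.036,0.072,0,0,0,0,0.1],[-0.04,0.087,0,0,0,0,0.1],[-0.042,0.1,0,0,0,0,0.1],[-0.043,0.112,0,0,0,0,0.1],[-0.043,0.125,0,0,0,0,0.1],[-0.043,0.135,0,0,0,0,0.1],[-0.043,0.135,0,0,0,0,0.1],[-0.043,0.135,0,0,0,0,0.1]],
])

```text
time_s: 50.32
tool_pos: [0.4946, -0.1112, 0.1179]
tool_rot: [-179.6, -0.3, 3.5]
force: [4.6, 8.7, 6.0]
grip_width: 0.0196
grasp_force: 18.0
```

```bash
python3 - <<'E'
from h import *
state()
P=get_obs()['tool_pos']-[.5488,-.1085,0];e=R.from_euler('z',-3.5,degrees=True).apply(P);print(e,np.hypot(*e[:2]),180-np.degrees(np.arctan2(e[1],e[0])))
t,_=shot('top');blobs(t,(0,150,90),(8,255,255),15,.07)
E
```

```text
50.3167 [ 0.4946 -0.1112  0.1179] [-179.62   -0.27    3.51] [4.6 8.7 6. ] 0.01956648868622991 18.015035544522107 [ 48.   7. -40. 108.   5.  66. -80.]
[-0.05430761  0.00064929  0.11794055] 0.05431149409127384 0.6849828113427634
[235.3 199.1] [229, 193, 13, 13, 132] [0.4982 0.0364 0.07  ]
[217.  200.4] [211, 195, 13, 12, 130] [0.4954 0.0986 0.07  ]
[199.6 201.9] [194, 196, 12, 13, 131] [0.492  0.1579 0.07  ]
[117.1 257.6] [112, 252, 12, 12, 108] [0.3124 0.4388 0.07  ]
```

The wheel is back at its out stop and all three cups are in their pockets. I'll fold the handle down along its arc.

Request:
servo_tool([
  [[0,-0.006,0,0,0,0,0.1],[0.003,-0.006,0,0,0,0,0.1],[0.02,-0.006,0.001,0,0,0,0.1],[0.035,-0.006,0.003,0,0,0,0.1],[0.052,-0.006,0.007,0,0,0,0.1],[0.068,-0.006,0.012,0,0,0,0.1],[0.085,-0.006,0.019,0,0,0,0.1],[0.1,-0.006,0.027,0,0,0,0.1],[0.115,-0.006,0.036,0,0,0,0.1],[0.129,-0.006,0.047,0,0,0,0.1]],
], grip_force=40)

```text
time_s: 51.2
tool_pos: [0.5319, -0.1088, 0.105]
tool_rot: [-179.8, -0.1, 3.5]
force: [0.4, 5.6, 15.6]
grip_width: 0.0185
grasp_force: 40.0
```

Request:
servo_tool([
  [[0.013,0,0.011,0,0,0,0.1],[0.024,0,0.024,0,0,0,0.1],[0.035,0,0.038,0,0,0,0.1],[0.044,0,0.053,0,0,0,0.1],[0.052,0,0.069,0,0,0,0.1],[0.059,0,0.085,0,0,0,0.1]],
])

```text
time_s: 51.7
tool_pos: [0.5564, -0.1074, 0.0815]
tool_rot: [-179.8, -0.9, 3.5]
force: [14.3, 5.8, 11.0]
grip_width: 0.0173
grasp_force: 40.3
```

Request:
servo_tool([
  [[0,0,0,0,0,0,0.6],[0,0,0,0,0,0,0.6],[0,0,0,0,0,0,0.6],[0,0,0,0,0,0,0.6],[0,0,-0.1,0,0,0,0.6],[0,0,-0.2,0,0,0,0.6],[0,0,-0.32,0,0,0,0.6],[-0.05,0.1,-0.4,0,0,0,0.6],[-0.1,0.22,-0.4,0,0,0,0.6],[-0.1,0.34,-0.4,0,0,0,0.6],[-0.1,0.45,-0.4,0,0,0,0.6],[-0.1,0.45,-0.4,0,0,0,0.6]],
])

```text
time_s: 52.7
tool_pos: [0.5227, -0.258, 0.1959]
tool_rot: [179.8, 0.2, 2.6]
force: [-0.5, -1.1, -0.1]
grip_width: 0.0523
grasp_force: 0.0
```

```bash
python3 - <<'E'
from h import *
state()
s,p=shot('scene','end_s');blobs(s,(0,150,90),(8,255,255),15,.07)
t,q=shot('top','end_t');blobs(t,(0,150,90),(8,255,255),15,.07)
blobs(t,(105,120,60),(118,255,255),40,.024,(170,230,220,270));blobs(t,(50,80,50),(85,255,255),20,.057,(340,160,390,200))
m=cv2.inRange(cv2.cvtColor(s['frame'],cv2.COLOR_RGB2HSV),(0,150,90),(8,255,255));m[185:]=0
pts=p[m>0];e=R.from_euler('z',-3.5,degrees=True).apply(pts-[.5488,-.1085,0]);print(len(e),np.nanpercentile(e,[5,50,95],axis=0).round(3))
b=np.polyfit(e[:,0],e[:,2],1);print('tilt deg',np.degrees(np.arctan(b[0])))
E
```

```text
52.7 [ 0.5227 -0.258   0.1959] [179.83   0.19   2.63] [-0.5 -1.1 -0.1] 0.052251556653607124 0.0 [ 54.  13. -35.  92.   8.  77. -70.]
[221.3 169.8] [212, 162, 19, 16, 127] [ 0.538  -0.1192  0.07  ]
[267.7 195.3] [259, 188, 18, 16, 225] [0.4985 0.0417 0.07  ]
[283.6 208.5] [275, 201, 18, 16, 243] [0.4962 0.1036 0.07  ]
[300.  221.4] [291, 213, 19, 18, 270] [0.4925 0.1625 0.07  ]
[430.  256.2] [422, 249, 17, 15, 193] [0.3253 0.4477 0.07  ]
[277.7 182.6] [276, 175, 5, 17, 53] [ 0.5503 -0.1101  0.07  ]
[235.2 199.1] [229, 193, 13, 13, 132] [0.498  0.0366 0.07  ]
[217.  200.5] [211, 195, 13, 12, 128] [0.4951 0.0988 0.07  ]
[199.5 202. ] [194, 196, 12, 13, 129] [0.4917 0.1581 0.07  ]
[117.  257.6] [112, 252, 11, 12, 106] [0.3123 0.439  0.07  ]
[195.3 250.8] [182, 241, 27, 20, 306] [0.3257 0.1804 0.024 ]
127 [[-0.03  -0.002  0.085]
 [-0.001  0.007  0.093]
 [ 0.028  0.011  0.097]]
tilt deg -0.22921325047968621
```

The handle is flat at its original pixels, the sled is fully out, the cups are standing as placed, the carton has not moved, and the gripper is clear.

```bash
python3 -c "
from h import *
print(env.sign_off())"
```

```text
the job is handed in; nothing more can be done
None
```

The job is handed in, with no verdict returned: three cups were scanned and are back out standing in their pockets, the button was pressed to its stop and came up, the handle is folded flat and the gripper is clear; I didn't re-measure the bottle or the dish.

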